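Stack the two ceramic candle holders on their display boards

ROBOT

A 7-joint arm with a two-finger parallel gripper is mounted at the origin on the work surface. World frame = base frame: x ahead of the robot, y to its left, z up, the work surface at z = 0. Lengths are in m, angles in rad, forces in N, time in s.
With the tool pointing down it reaches from about 0.4 to 0.85 m from the base axis. Payload 10.4 kg.
Tool frame: the origin (TCP) lies at the very end of the fingers, on their centre line; the grasp point (between the pads) lies 19 mm behind it; z points along the fingers, y is the line along which they close (so a half turn about z gives the same grasp; the last joint's range is limited). The gripper opens to 85 mm and grips with 20 to 120 N. Pads are 22 mm wide; open, the fingers measure 114 mm over their backs; the gripper's body (76 mm by 85 mm) begins 54 mm behind the grasp point. The pads swing forward as they close: fully open they stand 13 mm farther back than shut.
Start: joints at [-1.193, 0.332, -0.065, 1.46, 0.022, 1.35, -0.088], TCP at [0.244, 0.575, 0.231] pointing down, gripper open.
Joint ranges: [-2.6, 2.6], [-0.5, 2.12], [-1.47, 1.34], [0.16, 2.42], [-1.27, 4.41], [0.06, 2.06], [-2.6, 2.6]. Speed limits (rad/s): [2.22, 2.22, 2.79, 2.79, 3.14, 3.14, 3.14].

INTERFACE

Orientations are given as a unit quaternion [x, y, z, w].
In Python, from workcell import manip, optics gives the robot as it stands.
- The arm moves only by the tool jog_arm, never from a script. Its arguments are lists of equal length, an entry for each row: "dr": the turn, a rotation vector about the tool's x, y, z normalised to -1 to 1, where 1 is 4 degrees, a list of three; "translation": the shift along the tool's x, y, z normalised to -1 to 1, where 1 is 0.025 m, a list of three; "jaw": the opening, from 0 (shut) to 1 (fully open). A call has 1 to 10 rows; each row shifts and turns the commanded pose from where the row before left it, along the tool's axes as they then stand; what a row does not reach is not made up. A row lasts 1/10 s, in which the tool goes at most 50 mm and 8.59 degrees, less where a joint would pass 70% of its speed; a pose out of reach is approached as far as the arm can. A call with a number of a shift or a turn outside -1 to 1 is refused whole. A call with a gripper value outside its range is refused whole. The fingers move at their own pace and stop on an object; "squeeze" is the grip in N (left out, the last holds). Time passes only in rows, so rows that do not move let the fingers close. It gives the time, the measured TCP pose, the force, the opening and the grip force at its end, in the units of the state.
- manip.get_obs(): the state, without advancing time (a new reading comes with each control period).
- optics.camera(name): name is "scene" or "side" or "wrist"; returns a dict with "color" (384x512x3 uint8, red, green, blue), "mtx" (3x3 intrinsics, pixels), "k1" (the pictures are not rectified: a ray, as slopes to the right and down, at radius r is drawn at 1 + k1 r^2 times it, then the intrinsics apply), "R" (3x3) and "t" (3): a world point X has camera coordinates R X + t. Camera axes: x right, y down, z forward; pixel columns grow to the right and rows downward; lengths in m; the calibration is good to about 2 mm. A picture is of the moment at which its call begins. There is no depth.
- manip.hand_in(): hands the job in; it is judged then, once.
The state is a dict: "clock": time; "joint_pos": joint angles; "joint_velocities": joint speeds; "tau": joint torques, N m; "position": TCP position; "ee_rot": TCP orientation; "ft_force": force on the tool from outside, world axes, zero at the start; "torque": the same for the moment, N m; "grip_width": opening from 0.0 (shut) to 1.0 (fully open); "grasp_force": force on a finger pad.
Only numpy, scipy, OpenCV 4.12 (cv2) and the standard library are available. Lean on these libraries where they do the work, as an engineer would, in place of code of your own. Each camera call takes 0.05 s, during which the arm holds its last target. There are 200 camera calls.

TASK

Put the two white candle holders together: on the round board stack the round pieces, wide foot first, then the bead, then the cup with its hole upward; on the square board stack the square foot and then the square cup, hole upward, with their sides parallel to the board's. Centre every piece on what is under it, set the ceramic down rather than dropping it, and leave the mug, the tea light and the matchbox where they are.

Things in the scene. Friction and masses are not known exactly. Their poses are not given: they have to be found in the camera images.
- round_board: Round dark-wood display board, 96 mm diameter, 10 mm thick, fixed to the table. Origin: centre of the underside; z up.
- square_board: Square dark-wood display board, 90 x 90 mm, 10 mm thick, fixed to the table. Origin: centre of the underside; z up, x and y parallel to its sides.
- round_foot: Foot of the round candle holder: loose glazed white ceramic drum, round, 68 mm diameter up to 26 mm height, then coned to a flat top of about 48 mm diameter at 36 mm height. No hole. 0.18 to 0.31 kg. Origin: centre of the underside; z up.
- round_bead: Middle bead of the round candle holder: loose white ceramic, round, 52 mm diameter between 9 and 25 mm height, coned to flat faces of about 36 mm diameter below (at 0) and on top (at 34 mm). No hole. 0.10 to 0.17 kg. Origin: centre of the underside; z up.
- round_cup: Candle cup of the round candle holder: loose white ceramic cylinder, 40 mm diameter, 30 mm high, with a candle hole of 24 mm diameter, 16 mm deep, open at the top; flat underside. 0.05 to 0.09 kg. Origin: centre of the underside; z up.
- square_foot: Foot of the square candle holder: loose white ceramic block, 62 x 62 mm up to 26 mm height, then a 46 x 46 mm step with a flat top at 36 mm height. No hole. 0.19 to 0.34 kg. Origin: centre of the underside; z up, x and y parallel to its sides.
- square_cup: Candle cup of the square candle holder: loose white ceramic block, 42 x 42 mm, 30 mm high, with a candle hole of 22 mm diameter, 15 mm deep, open at the top; flat underside. 0.07 to 0.13 kg. Origin: centre of the underside; z up, x and y parallel to its sides.
- mug: Dark brown mug standing upright, 72 mm diameter, 85 mm high, handle towards its +y reaching about 70 mm from the axis. A bystander. Origin: centre of the underside; z up.
- tea_light: Tea light in a metal tin, 38 mm diameter, 15 mm high (wick to 21 mm). A bystander. Origin: centre of the underside; z up.
- matchbox: Brown cardboard matchbox lying flat, 44 mm (x) x 30 mm (y) x 12 mm high. A bystander. Origin: centre of the underside; z up.

How it is judged:
By the outcome, as a careful person would: the job done as asked, in the order asked, and still so for the second after the job is handed in, with the robot touching nothing.
It also fails if it takes over 131 s, if anything falls off the work surface, if the arm or the gripper's body presses on something with over 40 N, if the wrist force passes 120 N, or if a joint passes its speed limit or range.

## Working session

There is one attempt and no reset: what is moved stays moved. The work goes in short steps, Python scripts to look and compute and a tool call to move; the robot and the scene stay as the last step left them, time stands still between calls to the robot, and variables do not carry over. Pictures are saved under pics/ and viewed, at most 14 in all, crops included, and the job is handed in when it is done.

Besides the shell and the picture viewer there is one more tool, called after "Emit:" by a JSON object that holds its "name" and its "arguments". jog_arm: Moves the arm, as the interface text tells. Scaled input: -1 to 1 covers 0.025 m each way for a shift and 4 degrees each way for a turn. Its arguments: {"type":"object","properties":{"dr":{"type":"array","items":{"type":"array","items":{"type":"number"}}},"translation":{"type":"array","items":{"type":"array","items":{"type":"number"}}},"jaw":{"type":"array","items":{"type":"number"}},"squeeze":{"type":"number"}},"required":["dr","translation","jaw"]}

```bash
mkdir -p pics; ls; python3 - <<'E'
from workcell import manip, optics
import cv2
o=manip.get_obs();print(o)
for n in ("scene","side"):
    c=optics.camera(n);cv2.imwrite(f"pics/{n}0.png",cv2.resize(c["color"][:,:,::-1],None,fx=1.5,fy=1.5,interpolation=cv2.INTER_CUBIC))
    print(n,c["mtx"].tolist(),c["k1"],c["R"].round(4).tolist(),c["t"])
E
```

```text
pics
{'clock': 0.0, 'joint_pos': array([-1.19260305,  0.33286041, -0.06470145,  1.46092425,  0.02160687,
        1.34991345, -0.0884796 ]), 'joint_velocities': array([-2.01673288e-03, -5.58732547e-04, -2.84898854e-04, -7.96253239e-04,
        1.60576328e-03,  1.27670239e-03,  9.51976035e-07]), 'tau': array([-7.35633694e-05, -6.25452447e+01,  4.88541042e-02, -3.91605949e+01,
        1.62490614e-02,  9.83878796e-03,  1.30858643e-05]), 'position': array([0.24370405, 0.5751243 , 0.23053125]), 'ee_rot': array([ 1.99036479e-01,  9.79991828e-01, -6.97000250e-04, -1.04849920e-04]), 'ft_force': array([-0.06561588,  0.94496906, -0.22602762]), 'torque': array([-0.01178608,  0.0469525 ,  0.00227396]), 'grasp_force': 0.0, 'grip_width': 0.9999148316872656}
scene [[359.2926246688966, 0.0, 255.2257413075366], [0.0, 359.2926246688966, 192.58135267162106], [0.0, 0.0, 1.0]] -0.054440266614076 [[0.4979, 0.8672, 0.0027], [0.7545, -0.4317, -0.4943], [-0.4275, 0.2481, -0.8693]] [-0.25574148 -0.40884818  1.07542661]
side [[365.77671146410944, 0.0, 252.17817809413546], [0.0, 365.77671146410944, 186.50935626020834], [0.0, 0.0, 1.0]] -0.01438458379411604 [[-0.7722, -0.6353, 0.011], [-0.4451, 0.5285, -0.7229], [0.4535, -0.5631, -0.6908]] [0.41224415 0.28238137 0.51638381]
```

View pics/scene0.png

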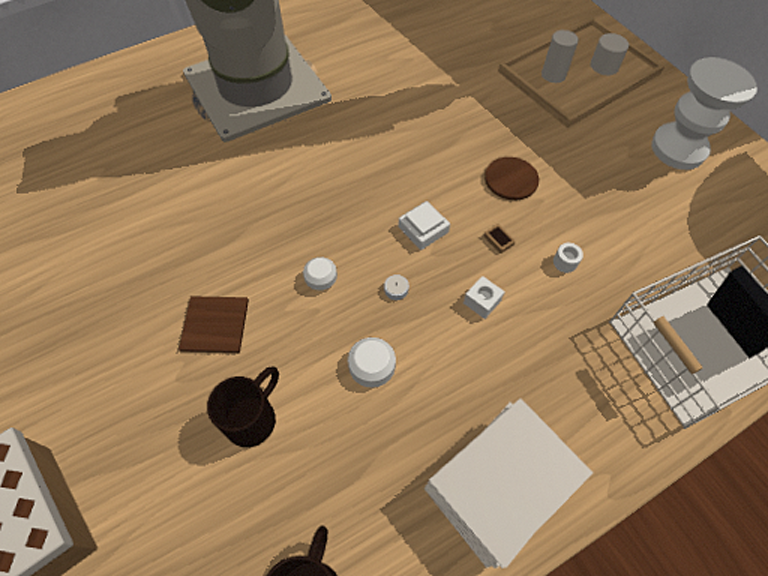

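View pics/side0.png

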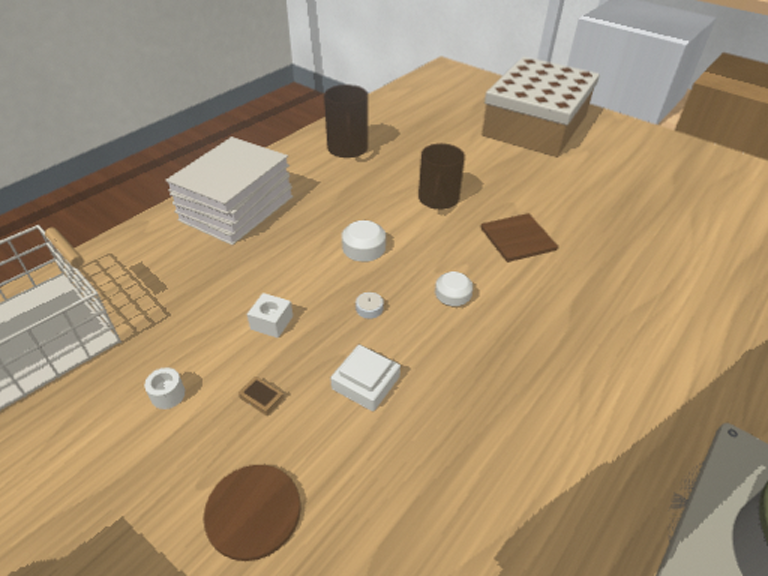

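The scene picture (×1.5) shows: round board (512,178), square board (213,324), round foot (372,362), bead (320,272), round cup (569,257), square foot (424,225), square cup (484,297), tea light (396,288), matchbox (499,238) and mug (240,410). The side picture shows the same objects, with the round board at (253,512), square board (519,237), foot (364,240), bead (454,289), round cup (165,387), square foot (366,377) and square cup (270,315). The cups are standing hole up. Next I fit the silhouettes in both views.

```bash
cat > h.py <<'E'
import numpy as np, cv2
from scipy.optimize import minimize, least_squares
from workcell import manip, optics
def proj(c,X):
    p=np.asarray(X)@c["R"].T+c["t"]; s=p[:,:2]/p[:,2:]
    s=s*(1+c["k1"]*(s**2).sum(1,keepdims=True))
    return s*c["mtx"][0,0]+c["mtx"][:2,2]
def ring(r,z): a=np.linspace(0,2*np.pi,48,endpoint=False); return np.c_[r*np.cos(a),r*np.sin(a),0*a+z]
def sq(h,z): return np.array([[h,h,z],[-h,h,z],[-h,-h,z],[h,-h,z]])
M={"round_board":[ring(.048,0),ring(.048,.01)],"square_board":[sq(.045,0),sq(.045,.01)],
"round_foot":[ring(.034,0),ring(.034,.026),ring(.024,.036)],"round_bead":[ring(.018,0),ring(.026,.009),ring(.026,.025),ring(.018,.034)],
"round_cup":[ring(.02,0),ring(.02,.03)],"square_foot":[sq(.031,0),sq(.031,.026),sq(.023,.036)],"square_cup":[sq(.021,0),sq(.021,.03)],
"tea_light":[ring(.019,0),ring(.019,.015)]}
M={k:np.vstack(v) for k,v in M.items()}
def place(m,x,y,a,z=0):
    c,s=np.cos(a),np.sin(a); return m@np.array([[c,s,0],[-s,c,0],[0,0,1]])+[x,y,z]
S=8
def hullmask(uv,shape,o):
    im=np.zeros(shape,np.uint8); h=cv2.convexHull(uv.astype(np.float32))[:,0]
    cv2.fillConvexPoly(im,np.round(((h+.5)*4-.5-o)*S).astype(np.int32),1,shift=3); return im
def mask(c,name,seed):
    im=cv2.resize(c["color"],None,fx=4,fy=4,interpolation=cv2.INTER_CUBIC).astype(int)
    mx,mn=im.max(2),im.min(2); sat=(mx-mn)/np.maximum(mx,1)
    m=(mx<115) if "board" in name else ((sat<.22)&(mx>90))
    n,l=cv2.connectedComponents(m.astype(np.uint8)); u,v=(np.array(seed)*4).astype(int)
    lab=l[v-8:v+9,u-8:u+9]; lab=np.bincount(lab[lab>0]).argmax()
    q=(l==lab).astype(np.uint8); cs,_=cv2.findContours(q,cv2.RETR_EXTERNAL,cv2.CHAIN_APPROX_NONE)
    return cv2.drawContours(q*0,cs,-1,1,-1)
def fit(name,cams,seeds,p0,z=0):
    D=[]
    for c,s in zip(cams,seeds):
        q=mask(c,name,s); x,y,w,h=cv2.boundingRect(q); x0,y0=max(x-60,0),max(y-60,0)
        D.append((c,q[y0:y+h+60,x0:x+w+60],np.array([x0,y0])))
    def f(p):
        v=0
        for c,q,o in D: v+=(hullmask(proj(c,place(M[name],p[0],p[1],p[2]*10,z)),q.shape,o)!=q).sum()/q.sum()
        return v/len(D)
    r=[minimize(f,[p0[0],p0[1],a/10],method="Nelder-Mead",options=dict(initial_simplex=[[p0[0],p0[1],a/10],[p0[0]+.01,p0[1],a/10],[p0[0],p0[1]+.01,a/10],[p0[0],p0[1],a/10+.03]],xatol=1e-5,maxiter=200)) for a in ((0.,) if "round" in name or "tea" in name else (0.,.5,1.))]
    b=min(r,key=lambda k:k.fun); return np.array([b.x[0],b.x[1],b.x[2]*10]),b.fun
def ray(c,u,z):
    s=(np.array(u)-c["mtx"][:2,2])/c["mtx"][0,0]; k=s.copy()
    for _ in range(8): k=s/(1+c["k1"]*(k**2).sum())
    d=c["R"].T@np.r_[k,1]; o=-c["R"].T@c["t"]; return o+d*(z-o[2])/d[2]
E
cat > m.py <<'E'
from h import *
cs=[optics.camera(n) for n in ("scene","side")]
sd={"round_board":((512,178),(253,512)),"square_board":((213,324),(519,237)),"round_foot":((372,358),(364,235)),"round_bead":((320,268),(454,284)),"round_cup":((560,265),(165,400)),"square_foot":((424,220),(366,368)),"square_cup":((472,292),(268,330)),"tea_light":((402,292),(375,308))}
for k,(a,b) in sd.items():
    a,b=np.array(a)/1.5,np.array(b)/1.5
    p0=ray(cs[0],a,.015)
    print(k,*(f"{q[0].round(4)} {q[1]:.3f} |" for q in (fit(k,cs,(a,b),p0),fit(k,cs[:1],(a,),p0),fit(k,cs[1:],(b,),p0))))
E
python3 m.py
```

```text
round_board [0.4538 0.2947 0.1038] 0.449 | [0.4532 0.2952 0.0812] 0.046 | [ 0.4562  0.295  -0.0728] 0.841 |
square_board [ 0.4634 -0.2657  1.0181] 0.105 | [ 0.4631 -0.2656  1.0305] 0.031 | [ 0.4668 -0.2674  1.0086] 0.169 |
round_foot [ 0.6382 -0.0908  0.2202] 0.080 | [ 0.636  -0.0895  0.1998] 0.053 | [ 0.6414 -0.0936  0.1684] 0.049 |
round_bead [ 0.4709 -0.089   0.2151] 0.091 | [ 0.4686 -0.0879  0.1704] 0.073 | [ 0.4726 -0.0909 -0.1269] 0.050 |
round_cup [ 0.6391  0.2678 -0.493 ] 0.107 | [ 0.6378  0.2696 -0.4613] 0.097 | [ 0.6422  0.2666 -0.0739] 0.078 |
square_foot [0.4699 0.1021 1.6915] 0.098 | [0.467  0.1038 0.12  ] 0.101 | [0.4715 0.1002 1.7388] 0.076 |
square_cup [0.6309 0.1088 0.3368] 0.082 | [0.63   0.1092 0.3333] 0.028 | [0.6337 0.1075 0.3272] 0.017 |
tea_light [0.5466 0.0041 0.1749] 0.121 | [0.5451 0.0049 0.1824] 0.067 | [0.5488 0.0021 0.2663] 0.060 |
```

Emit:
{"name": "jog_arm", "arguments": {"dr": [[0,0,-0.96],[0,0,-0.96],[0,0,-0.96],[0,0,-0.96],[0,0,-0.96],[0,0,-0.96]], "translation": [[0,0,0],[0,0,0],[0,0,0],[0,0,0],[0,0,0],[0,0,0]], "jaw": [1,1,1,1,1,1]}}

```text
clock: 0.8
position: [0.2438, 0.5754, 0.2311]
ee_rot: [-0.002, 1.0, -0.0, -0.0]
ft_force: [1.0, -0.9, 1.5]
grip_width: 0.998
grasp_force: 0.0
```

Emit:
{"name": "jog_arm", "arguments": {"dr": [[0,0,0],[0,0,0],[0,0,0],[0,0,0],[0,0,0],[0,0,0],[0,0,0],[0,0,0],[0,0,0],[0,0,0]], "translation": [[-0.58,-1,0],[-0.58,-1,0],[-0.58,-1,0],[-0.58,-1,0],[-0.58,-1,0],[-0.58,-1,0],[-0.58,-1,0],[-0.58,-1,0],[-0.58,-1,0],[-0.58,-1,0]], "jaw": [1,1,1,1,1,1,1,1,1,1]}}

```text
clock: 1.8
position: [0.3896, 0.3245, 0.2313]
ee_rot: [-0.001, 1.0, 0.0, -0.0]
ft_force: [0.3, -0.6, -0.2]
grip_width: 1.0
grasp_force: 0.0
```

```bash
cat >> h.py <<'E'
from scipy.spatial.transform import Rotation as Ro
def state():
    o=manip.get_obs(); r=Ro.from_quat(o["ee_rot"]); y=r.as_matrix()[:,1]
    print("t",round(o["clock"],2),"tcp",o["position"].round(4),"yaw(tool y, from world y)",round(np.degrees(np.arctan2(-y[0],y[1])),2),"F",o["ft_force"].round(1),"w",round(o["grip_width"],3),"gf",round(o["grasp_force"],1),"tilt",np.degrees(np.arccos(-r.as_matrix()[2,2])).round(2))
    return o,r
def to(x,y,z,yaw=None):
    """units to target; turn first, then shift in the turned frame. yaw: deg of tool y from world y"""
    o,r=state(); R=r.as_matrix(); cur=np.degrees(np.arctan2(-R[0,1],R[1,1]))
    if yaw is None: yaw=cur
    G=Ro.from_euler("z",yaw,degrees=True)*Ro.from_quat([0,1,0,0])
    print("turn units",((r.inv()*G).as_rotvec(degrees=True)/4).round(3),"shift units (after turn)",(G.inv().apply(np.array([x,y,z])-o["position"])/.025).round(3))
E
python3 - <<'E'
from h import *
state()
c=optics.camera("wrist"); cv2.imwrite("pics/w1.png",c["color"][:,:,::-1]); print(c["k1"],(-c["R"].T@c["t"]).round(3),c["R"].round(3).tolist(),c["mtx"].round(1).tolist())
E
```

```text
t 1.8 tcp [0.3896 0.3245 0.2313] yaw(tool y, from world y) 0.07 F [ 0.3 -0.6 -0.2] w 1.0 gf 0.0 tilt 0.01
-0.05229735091790984 [0.311 0.325 0.373] [[-0.002, 1.0, 0.001], [0.952, 0.002, 0.305], [0.305, 0.001, -0.952]] [[333.9, 0.0, 261.7], [0.0, 333.9, 198.2], [0.0, 0.0, 1.0]]
```

View pics/w1.png

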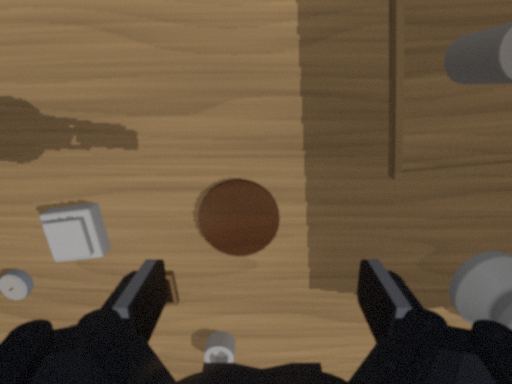

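The wrist view shows the round board at (238,217), the square foot at (75,232), the tea light at (15,285) and the round cup at (219,350) between the fingers. I fit the board and the foot from this view, then move on.

```bash
python3 - <<'E'
from h import *
c=optics.camera("wrist")
for k,s,p in (("round_board",(238,217),(.454,.295)),("square_foot",(75,240),(.47,.102))):
    print(k,fit(k,[c],[s],p))
to(.565,-.091,.2,0)
E
```

```text
round_board (array([4.52172175e-01, 2.97202204e-01, 1.77128244e-04]), np.float64(0.040398884074315904))
square_foot (array([0.46878786, 0.10410006, 1.74412195]), np.float64(0.07110394655065258))
t 1.9 tcp [0.3916 0.3219 0.2314] yaw(tool y, from world y) -0.26 F [-0.1 -0.1  0.4] w 1.001 gf 0.0 tilt 0.07
turn units [-0.013  0.011 -0.065] shift units (after turn) [ -6.938 -16.518   1.256]
```

Emit:
{"name": "jog_arm", "arguments": {"dr": [[0,0,-0.06],[0,0,0],[0,0,0],[0,0,0],[0,0,0],[0,0,0],[0,0,0],[0,0,0],[0,0,0],[0,0,0]], "translation": [[-0.5,-0.97,0.1],[-0.5,-0.97,0.1],[-0.5,-0.97,0.1],[-0.5,-0.97,0.1],[-0.5,-0.97,0.1],[-0.5,-0.97,0.1],[-0.5,-0.97,0.1],[-0.5,-0.97,0.1],[-0.5,-0.97,0.1],[-0.5,-0.97,0.1]], "jaw": [1,1,1,1,1,1,1,1,1,1]}}

```text
clock: 2.9
position: [0.5157, 0.0835, 0.2061]
ee_rot: [-0.003, 1.0, 0.0, -0.0]
ft_force: [0.6, -0.3, 0.2]
grip_width: 1.0
grasp_force: 0.0
```

Emit:
{"name": "jog_arm", "arguments": {"dr": [[0,0,0],[0,0,0],[0,0,0],[0,0,0],[0,0,0],[0,0,0],[0,0,0],[0,0,0]], "translation": [[-0.45,-0.97,0.03],[-0.45,-0.97,0.03],[-0.45,-0.97,0.03],[-0.45,-0.97,0.03],[-0.45,-0.97,0.03],[-0.45,-0.97,0.03],[-0.45,-0.97,0.03],[0,0,0]], "jaw": [1,1,1,1,1,1,1,1]}}

```text
clock: 3.7
position: [0.5955, -0.0889, 0.2006]
ee_rot: [-0.001, 1.0, -0.001, -0.0]
ft_force: [-0.4, -0.4, -1.0]
grip_width: 1.0
grasp_force: 0.0
```

```bash
python3 - <<'E'
from h import *
optics.camera("wrist")
c=optics.camera("wrist"); cv2.imwrite("pics/w2.png",c["color"][:,:,::-1])
to(.638,-.091,.1,0)
print(proj(c,[[.638,-.091,.036],[.63,.109,.03],[.47,-.089,.034],[.463,-.266,.01],[.639,.268,.03]]).round(0).tolist())
E
```

```text
t 3.8 tcp [ 0.5951 -0.0851  0.2006] yaw(tool y, from world y) 0.29 F [-0.2  0.5  0.1] w 1.0 gf 0.0 tilt 0.04
turn units [ 0.003 -0.011  0.072] shift units (after turn) [-1.718 -0.235  4.024]
[[257.0, 221.0], [454.0, 212.0], [259.0, 35.0], [69.0, 34.0], [594.0, 220.0]]
```

View pics/w2.png

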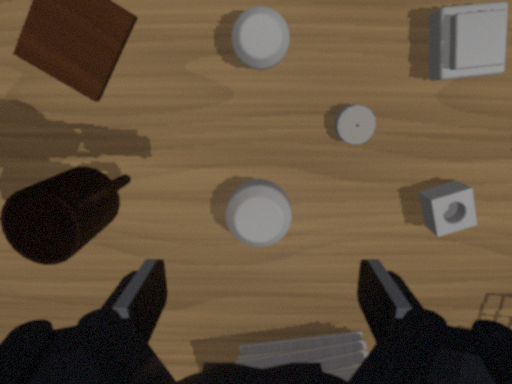

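This wrist view shows the round foot at (259,213), the bead (261,38), the square cup (450,208), the square foot (470,40), the tea light (356,124), the square board (75,40) and the mug (65,215). All lie where they were expected.

```bash
python3 - <<'E'
from h import *
for i in range(2):
    c=optics.camera("wrist"); state()
    print([(k,*[x.round(4) for x in fit(k,[c],[s],p)]) for k,s,p in (("round_foot",(259,213),(.638,-.091)),("round_bead",(261,38),(.47,-.089)),("square_cup",(440,210),(.631,.109)),("tea_light",(356,118),(.546,.004)))])
E
```

```text
t 3.85 tcp [ 0.595  -0.0843  0.2007] yaw(tool y, from world y) 0.37 F [0.7 0.7 0.3] w 0.998 gf 0.0 tilt 0.05
[('round_foot', array([ 0.6378, -0.0893,  0.2256]), np.float64(0.0859)), ('round_bead', array([ 0.4706, -0.0878,  0.2934]), np.float64(0.0544)), ('square_cup', array([0.6325, 0.113 , 0.4466]), np.float64(0.4633)), ('tea_light', array([0.5462, 0.0056, 0.071 ]), np.float64(0.1008))]
t 3.9 tcp [ 0.595  -0.0839  0.2008] yaw(tool y, from world y) 0.41 F [ 0.2  0.2 -0.7] w 1.002 gf 0.0 tilt 0.05
[('round_foot', array([ 0.638 , -0.0893,  0.0339]), np.float64(0.089)), ('round_bead', array([ 0.4707, -0.0878,  0.22  ]), np.float64(0.0535)), ('square_cup', array([0.6324, 0.1126, 0.4419]), np.float64(0.4629)), ('tea_light', array([0.5461, 0.0055, 0.1284]), np.float64(0.1014))]
```

Emit:
{"name": "jog_arm", "arguments": {"dr": [[0,0,0.09],[0,0,0],[0,0,0],[0,0,0],[0,0,0],[0,0,0],[0,0,0],[0,0,0],[0,0,0],[0,0,0]], "translation": [[-0.58,-0.07,0.8],[-0.57,-0.07,0.9],[-0.57,-0.07,0.9],[0,0,0.9],[0,0,0.9],[0,0,0.6],[0,0,0.6],[0,0,0.4],[0,0,0],[0,0,0]], "jaw": [1,1,1,1,1,1,1,1,1,1]}}

```text
clock: 4.9
position: [0.6384, -0.0907, 0.0516]
ee_rot: [0.0, 1.0, 0.0, 0.0]
ft_force: [0.4, 0.4, 1.2]
grip_width: 1.0
grasp_force: 0.0
```

```bash
python3 -c "
from h import *
to(.638,-.0893,-.004,0)"
```

```text
t 4.9 tcp [ 0.6384 -0.0907  0.0516] yaw(tool y, from world y) -0.04 F [0.4 0.4 1.2] w 1.0 gf 0.0 tilt 0.04
turn units [ 0.     0.01  -0.011] shift units (after turn) [0.018 0.055 2.225]
```

Emit:
{"name": "jog_arm", "arguments": {"dr": [[0,0,0],[0,0,0],[0,0,0],[0,0,0],[0,0,0],[0,0,0]], "translation": [[0,0.05,0.6],[0,0,0.6],[0,0,0.5],[0,0,0.3],[0,0,0.2],[0,0,0]], "jaw": [1,1,1,1,1,1]}}

```text
clock: 5.5
position: [0.6377, -0.0895, -0.0048]
ee_rot: [0.0, 1.0, 0.0, -0.001]
ft_force: [0.1, 0.8, -0.2]
grip_width: 1.004
grasp_force: 0.0
```

Emit:
{"name": "jog_arm", "arguments": {"dr": [[0,0,0],[0,0,0],[0,0,0],[0,0,0],[0,0,0],[0,0,0],[0,0,0],[0,0,0],[0,0,0],[0,0,0]], "translation": [[0,0,0],[0,0,0],[0,0,0],[0,0,0],[0,0,0],[0,0,0],[0,0,0],[0,0,0],[0,0,0],[0,0,0]], "jaw": [0.9,0.85,0.8,0.75,0.7,0.65,0.6,0.6,0.6,0.6], "squeeze": 30}}

```text
clock: 6.5
position: [0.6386, -0.0898, -0.003]
ee_rot: [0.0, 1.0, -0.0, 0.001]
ft_force: [-2.3, -0.8, 5.1]
grip_width: 0.783
grasp_force: 33.2
```

```bash
python3 -c "
from h import *
to(.638,-.0893,-.004,0)"
```

```text
t 6.5 tcp [ 0.6386 -0.0898 -0.003 ] yaw(tool y, from world y) -0.06 F [-2.3 -0.8  5.1] w 0.783 gf 33.2 tilt 0.07
turn units [-0.002  0.017 -0.014] shift units (after turn) [0.023 0.018 0.042]
```

Emit:
{"name": "jog_arm", "arguments": {"dr": [[0,0,0],[0,0,0],[0,0,0],[0,0,0],[0,0,0],[0,0,0],[0,0,0],[0,0,0],[0,0,0],[0,0,0]], "translation": [[0,0,-0.2],[0,0,-0.6],[0,0,-0.9],[0,0,-1],[0,0,-1],[0.4,0.6,-1],[0.6,0.9,-1],[0.6,0.95,-0.8],[0.6,0.95,-0.8],[0.6,0.95,0]], "jaw": [0.6,0.6,0.6,0.6,0.6,0.6,0.6,0.6,0.6,0.6], "squeeze": 40}}

```text
clock: 7.5
position: [0.5689, 0.0201, 0.1826]
ee_rot: [0.001, 1.0, 0.001, 0.003]
ft_force: [0.2, 0.5, -2.1]
grip_width: 0.773
grasp_force: 45.4
```

Emit:
{"name": "jog_arm", "arguments": {"dr": [[0,0,0],[0,0,0],[0,0,0],[0,0,0],[0,0,0],[0,0,0],[0,0,0],[0,0,0],[0,0,0],[0,0,0]], "translation": [[0.6,0.95,0],[0.6,0.95,0],[0.6,0.95,0],[0.6,0.95,0],[0.6,0.95,0],[0.6,0.95,0],[0.6,0.95,0],[0.6,0.95,0],[0.6,0.95,0],[0.6,0.95,0]], "jaw": [0.6,0.6,0.6,0.6,0.6,0.6,0.6,0.6,0.6,0.6]}}

```text
clock: 8.5
position: [0.4177, 0.2576, 0.1796]
ee_rot: [0.001, 1.0, 0.0, 0.0]
ft_force: [0.2, 0.1, -1.6]
grip_width: 0.773
grasp_force: 45.4
```

Emit:
{"name": "jog_arm", "arguments": {"dr": [[0,0,0],[0,0,0],[0,0,0],[0,0,0],[0,0,0]], "translation": [[0.6,0.6,0],[0.5,0.4,0],[0.3,0.2,0],[0,0,0],[0,0,0]], "jaw": [0.6,0.6,0.6,0.6,0.6]}}

```text
clock: 9.0
position: [0.384, 0.2864, 0.179]
ee_rot: [0.001, 1.0, 0.0, 0.0]
ft_force: [-0.5, -0.4, -2.5]
grip_width: 0.782
grasp_force: 45.4
```

```bash
python3 - <<'E'
from h import *
for i in range(2):
    c=optics.camera("wrist"); print(fit("round_board",[c],[(proj(c,[[.44,.297,.01]])[0])],(.452,.297)))
to(.4522,.2972,.05,0)
cv2.imwrite("pics/w3.png",c["color"][:,:,::-1])
E
```

```text
Traceback (most recent call last):
  File "h.py", line 32, in fit
    q=mask(c,name,s); x,y,w,h=cv2.boundingRect(q); x0,y0=max(x-60,0),max(y-60,0)
  File "h.py", line 26, in mask
    lab=l[v-8:v+9,u-8:u+9]; lab=np.bincount(lab[lab>0]).argmax()
                                ~~~~~~~~~~~~~~~~~~~~~~~~~~~~~~^^
ValueError: attempt to get argmax of an empty sequence
```

```bash
python3 - <<'E'
from h import *
c=optics.camera("wrist")
cv2.imwrite("pics/w3.png",c["color"][:,:,::-1]); print(proj(c,[[.452,.297,.01]]))
to(.4522,.2972,.05,0)
E
```

```text
[[271.70466668 242.2850793 ]]
t 9.1 tcp [0.3842 0.2862 0.1788] yaw(tool y, from world y) -0.13 F [ 0.6  0.6 -2.3] w 0.776 gf 45.4 tilt 0.02
turn units [ 0.001  0.005 -0.033] shift units (after turn) [-2.722  0.438  5.15 ]
```

View pics/w3.png

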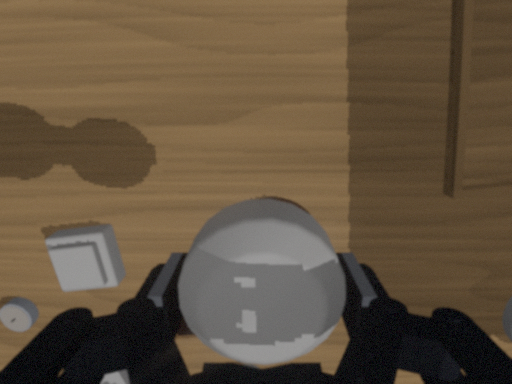

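The held foot, centred at (262,280), hides the board, so I step aside to see it.

Emit:
{"name": "jog_arm", "arguments": {"dr": [[0,0,0],[0,0,0],[0,0,0],[0,0,0],[0,0,0],[0,0,0],[0,0,0]], "translation": [[-0.6,-0.6,-0.4],[-0.8,-0.9,-0.4],[-0.8,-1,0],[-0.5,-0.8,0],[-0.3,-0.5,0],[0,0,0],[0,0,0]], "jaw": [0.6,0.6,0.6,0.6,0.6,0.6,0.6]}}

```text
clock: 9.8
position: [0.4583, 0.1919, 0.1985]
ee_rot: [0.001, 1.0, 0.0, -0.0]
ft_force: [0.5, -0.0, -2.8]
grip_width: 0.774
grasp_force: 45.4
```

```bash
python3 - <<'E'
from h import *
for i in range(2):
    c=optics.camera("wrist"); state(); print(fit("round_board",[c],[(proj(c,[[.44,.297,.01]])[0])],(.452,.297)))
s=proj(c,[[.47,.103,.036]])[0];print(s, fit("square_foot",[c],[s],(.47,.103)) if 15<s[0]<500 else 0)
to(.4535,.2965,.05,0)
c=optics.camera("side");q=c["color"]
print(q[335:345:4,150:190:8].tolist())
E
```

```text
t 9.85 tcp [0.458  0.1925 0.1985] yaw(tool y, from world y) -0.02 F [ 0.3  0.2 -2.4] w 0.777 gf 45.4 tilt 0.02
(array([0.45269915, 0.2950379 , 0.05504408]), np.float64(0.07045367962499793))
t 9.9 tcp [0.4579 0.1928 0.1985] yaw(tool y, from world y) 0.02 F [ 0.4  0.2 -2.4] w 0.775 gf 45.4 tilt 0.02
(array([0.45257423, 0.29531089, 0.16684711]), np.float64(0.07164386737769533))
[167.18892095 191.78046912] (array([0.46976109, 0.10404696, 1.72757267]), np.float64(0.08858634837747109))
t 9.9 tcp [0.4579 0.1928 0.1985] yaw(tool y, from world y) 0.02 F [ 0.4  0.2 -2.4] w 0.775 gf 45.4 tilt 0.02
turn units [ 0.004 -0.004  0.005] shift units (after turn) [0.176 4.149 5.94 ]
[[[121, 85, 58], [125, 88, 57], [129, 89, 59], [126, 87, 57], [116, 81, 56]], [[125, 88, 55], [124, 85, 57], [128, 87, 56], [119, 83, 57], [119, 84, 56]], [[124, 86, 56], [131, 91, 61], [127, 87, 58], [119, 83, 55], [120, 85, 57]]]
```

```bash
sed -i 's/m=(mx<115) if/m=(mx<TH) if/; s/^S=8/S=8; TH=115/' h.py; python3 - <<'E'
import h; from h import *
c=optics.camera("wrist"); d=optics.camera("side"); e=optics.camera("scene")
s=proj(c,[[.44,.297,.01]])[0]; print(c["color"][int(s[1]),::12].max(1).tolist())
for h.TH in (60,70,80,90,100): print(h.TH,fit("round_board",[c],[s],(.452,.297)))
for h.TH in (140,150): print(h.TH,fit("round_board",[d],[(169,341)],(.455,.297)),fit("square_board",[d],[(346,158)],(.466,-.267)))
for h.TH in (100,130): print(h.TH,fit("round_board",[e],[(341,119)],(.455,.297)),fit("square_board",[e],[(142,216)],(.466,-.267)))
E
```

```text
[92, 91, 91, 95, 89, 94, 93, 88, 91, 91, 91, 92, 94, 88, 91, 113, 135, 136, 136, 134, 134, 135, 136, 135, 136, 135, 113, 65, 61, 65, 63, 61, 67, 68, 85, 132, 131, 93, 92, 90, 87, 88, 89]
60 (array([0.452, 0.297, 0.   ]), np.float64(2160.285714285714))
70 (array([0.45450328, 0.29613226, 0.0745575 ]), np.float64(0.34204827104940205))
80 (array([ 0.45385079,  0.29608473, -0.04008393]), np.float64(0.05344396775258121))
90 (array([0.45305263, 0.29582726, 0.20960117]), np.float64(0.03282681401774029))
100 (array([0.45270251, 0.29539287, 0.19027268]), np.float64(0.04536326968684543))
140 (array([ 0.45599376,  0.29503161, -0.01719599]), np.float64(0.0431984397854705)) (array([ 0.46429639, -0.26786537,  1.02494079]), np.float64(0.0702555871095197))
150 (array([ 0.45542378,  0.2951125 , -0.07942849]), np.float64(0.0340721392079284)) (array([ 0.46359573, -0.2671547 ,  1.01980673]), np.float64(0.19602157102157103))
100 (array([0.45212865, 0.29595145, 0.06299152]), np.float64(0.07202068598372499)) (array([ 0.46240153, -0.26488094, -0.54950612]), np.float64(0.03420181968569065))
130 (array([0.45342244, 0.29499532, 0.16156152]), np.float64(0.04700434965623684)) (array([ 0.46206827, -0.26530222,  1.02866934]), np.float64(0.9384073298064529))
```

Emit:
{"name": "jog_arm", "arguments": {"dr": [[0,0,0],[0,0,0],[0,0,0],[0,0,0],[0,0,0],[0,0,0],[0,0,0],[0,0,0],[0,0,0],[0,0,0]], "translation": [[0.06,0.6,0.3],[0.06,0.95,0.8],[0.06,0.95,0.9],[0,0.8,0.9],[0,0.5,0.9],[0,0.3,0.9],[0,0,0.8],[0,0,0.7],[0,0,0.4],[0,0,0]], "jaw": [0.6,0.6,0.6,0.6,0.6,0.6,0.6,0.6,0.6,0.6]}}

```text
clock: 11.1
position: [0.4527, 0.2945, 0.032]
ee_rot: [0.0, 1.0, -0.001, -0.001]
ft_force: [-0.1, -0.9, -2.4]
grip_width: 0.777
grasp_force: 45.4
```

Emit:
{"name": "jog_arm", "arguments": {"dr": [[0,0,0],[0,0,0]], "translation": [[0,0,0.15],[0,0,0]], "jaw": [0.6,0.6]}}

```text
clock: 11.3
position: [0.4542, 0.2948, 0.0302]
ee_rot: [0.0, 1.0, 0.0, 0.0]
ft_force: [-0.1, 0.4, -1.6]
grip_width: 0.777
grasp_force: 45.4
```

```bash
python3 -c "
from h import *
to(.4533,.2959,.007,0)"
```

```text
t 11.3 tcp [0.4542 0.2948 0.0302] yaw(tool y, from world y) -0.05 F [-0.1  0.4 -1.6] w 0.777 gf 45.4 tilt 0.06
turn units [ 0.01   0.009 -0.012] shift units (after turn) [0.034 0.043 0.929]
```

Emit:
{"name": "jog_arm", "arguments": {"dr": [[0,0,0],[0,0,0],[0,0,0],[0,0,0],[0,0,0],[0,0,0],[0,0,0]], "translation": [[0.03,0.04,0.25],[0,0,0.25],[0,0,0.15],[0,0,0.08],[0,0,0.08],[0,0,0.06],[0,0,0]], "jaw": [0.6,0.6,0.6,0.6,0.6,0.6,0.6]}}

```text
clock: 12.0
position: [0.4531, 0.2954, 0.0079]
ee_rot: [0.0, 1.0, -0.0, -0.0]
ft_force: [1.1, -0.1, -2.5]
grip_width: 0.778
grasp_force: 45.4
```

```bash
python3 -c "
from h import *
to(.4533,.2959,.007,0)"
```

```text
t 12.0 tcp [0.4531 0.2954 0.0079] yaw(tool y, from world y) -0.05 F [ 1.1 -0.1 -2.5] w 0.778 gf 45.4 tilt 0.01
turn units [-0.    -0.001 -0.011] shift units (after turn) [-0.007  0.019  0.038]
```

Force still shows the full weight hanging, so I creep down until contact.

Emit:
{"name": "jog_arm", "arguments": {"dr": [[0,0,0],[0,0,0]], "translation": [[0,0.01,0.03],[0,0,0.03]], "jaw": [0.6,0.6]}}

```text
clock: 12.2
position: [0.4533, 0.2959, 0.0071]
ee_rot: [0.0, 1.0, 0.0, 0.0]
ft_force: [-4.9, -3.1, 12.1]
grip_width: 0.779
grasp_force: 46.7
```

Emit:
{"name": "jog_arm", "arguments": {"dr": [[0,0,0],[0,0,0]], "translation": [[0,0,0.03],[0,0,0]], "jaw": [0.6,0.6]}}

```text
clock: 12.4
position: [0.4533, 0.2959, 0.0071]
ee_rot: [0.0, 1.0, 0.0, 0.0]
ft_force: [-5.2, -3.8, 13.4]
grip_width: 0.78
grasp_force: 47.0
```

Emit:
{"name": "jog_arm", "arguments": {"dr": [[0,0,0],[0,0,0],[0,0,0],[0,0,0],[0,0,0],[0,0,0],[0,0,0],[0,0,0],[0,0,0],[0,0,0]], "translation": [[0,0,-0.04],[0,0,0],[0,0,0],[0,0,0],[0,0,0],[0,0,-0.3],[0,0,-0.8],[0.4,0,-1],[0.6,0,-1],[0.6,0,-1]], "jaw": [0.8,0.85,0.9,1,1,1,1,1,1,1]}}

```text
clock: 13.4
position: [0.4128, 0.2956, 0.1107]
ee_rot: [0.001, 1.0, 0.0, 0.0]
ft_force: [-0.6, 0.3, -0.9]
grip_width: 1.003
grasp_force: 0.0
```

Emit:
{"name": "jog_arm", "arguments": {"dr": [[0,0,0],[0,0,0],[0,0,0],[0,0,0],[0,0,0],[0,0,0]], "translation": [[0.4,0,-1],[0,0,-1],[0,0,-1],[0,0,-1],[0,0,0],[0,0,0]], "jaw": [1,1,1,1,1,1]}}

```text
clock: 14.0
position: [0.4033, 0.2958, 0.2099]
ee_rot: [0.0, 1.0, 0.0, 0.0]
ft_force: [0.2, 0.9, -0.9]
grip_width: 1.003
grasp_force: 0.0
```

```bash
python3 - <<'E'
import h; from h import *
h.TH=90
state()
c=optics.camera("wrist"); cv2.imwrite("pics/w4.png",cv2.resize(c["color"][:,:,::-1][80:336,128:384],None,fx=2.3,fy=2.3))
s=proj(c,[[.4533,.2959,.045]])[0];print(fit("round_foot",[c],[s],(.453,.296),.01))
to(.47,-.088,.1,0)
E
```

```text
t 14.0 tcp [0.4033 0.2958 0.2099] yaw(tool y, from world y) -0.05 F [ 0.2  0.9 -0.9] w 1.003 gf 0.0 tilt 0.07
(array([0.45260773, 0.29702476, 0.00260736]), np.float64(0.04296082826342192))
t 14.05 tcp [0.4029 0.2956 0.209 ] yaw(tool y, from world y) -0.04 F [ 0.3 -0.  -1.1] w 0.999 gf 0.0 tilt 0.02
turn units [-0.002 -0.004 -0.011] shift units (after turn) [ -2.684 -15.342   4.361]
```

View pics/w4.png

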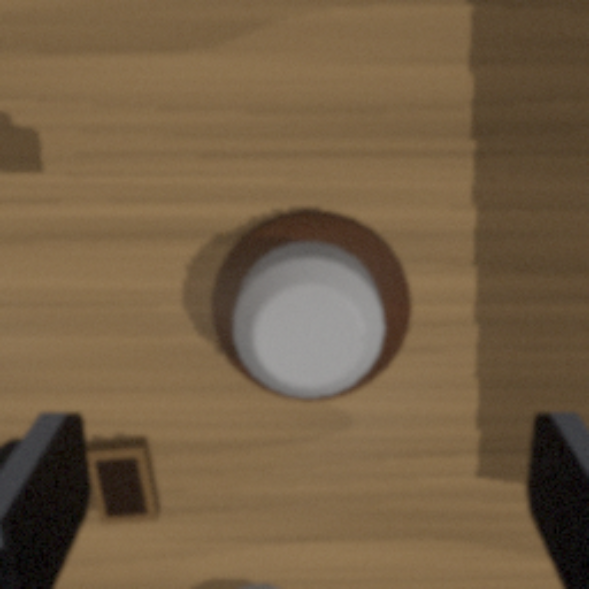

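The crop shows the board spanning columns 215–410 and the foot 232–385. That suggests the foot sits about 2 mm towards −y, so I check it with edge profiles.

```bash
python3 - <<'E'
import h; from h import *
c=optics.camera("wrist"); e=optics.camera("scene"); state()
g=c["color"].astype(int)
for v in (195,203,211,217): print(v,[tuple(map(int,g[v,u])) [0] for u in range(212,314)])
print(proj(c,[[.4533,.2959-.048,.01],[.4533,.2959+.048,.01],[.4533,.2959,.01]]))
# visible board area: ellipse fit to board/foot union
for name,h.TH in (("b",90),("b",100)):
    print(fit("round_foot",[e],[proj(e,[[.453,.296,.046]])[0]],(.453,.296),.01))
cv2.imwrite("pics/w5.png",cv2.resize(e["color"][:,:,::-1][85:155,290:390],None,fx=7,fy=7,interpolation=cv2.INTER_CUBIC))
E
```

```text
t 14.15 tcp [0.4027 0.2954 0.2084] yaw(tool y, from world y) -0.05 F [-0.7 -0.6 -0.8] w 1.003 gf 0.0 tilt 0.09
195 [104, 103, 102, 105, 103, 103, 105, 104, 105, 101, 101, 100, 92, 78, 69, 65, 65, 67, 69, 68, 67, 62, 65, 69, 67, 64, 73, 81, 88, 91, 93, 96, 94, 98, 100, 105, 108, 113, 115, 119, 125, 126, 126, 128, 131, 131, 133, 133, 136, 132, 135, 136, 137, 135, 134, 137, 136, 137, 136, 135, 134, 130, 132, 128, 120, 118, 112, 108, 104, 102, 102, 99, 96, 90, 87, 82, 81, 79, 76, 77, 78, 77, 78, 77, 78, 79, 77, 78, 78, 82, 100, 114, 125, 127, 129, 129, 128, 130, 128, 129, 128, 130]
203 [108, 108, 106, 110, 108, 110, 105, 106, 105, 95, 79, 76, 72, 73, 72, 68, 72, 71, 70, 72, 71, 77, 86, 96, 99, 110, 113, 119, 120, 123, 121, 125, 125, 129, 128, 129, 127, 129, 130, 131, 133, 133, 132, 133, 138, 138, 139, 139, 140, 140, 140, 141, 142, 146, 143, 143, 143, 143, 144, 143, 145, 145, 145, 144, 145, 145, 146, 146, 145, 144, 146, 144, 143, 144, 136, 125, 116, 108, 97, 84, 80, 77, 80, 75, 77, 76, 77, 77, 78, 76, 79, 76, 87, 102, 127, 138, 142, 142, 140, 142, 144, 142]
211 [105, 107, 103, 104, 103, 1
[... 497 characters left out ...]
96, 88, 81, 75, 71, 70, 75, 70, 73, 75, 87, 101, 108, 117, 118, 115, 116, 119, 121, 126, 126, 137, 142, 150, 152, 154, 154, 157, 156, 153, 157, 155, 155, 154, 156, 156, 156, 155, 155, 156, 155, 156, 156, 154, 154, 155, 155, 155, 156, 156, 157, 157, 156, 155, 155, 156, 156, 156, 156, 156, 156, 155, 154, 160, 159, 158, 154, 151, 150, 148, 150, 149, 149, 150, 141, 129, 104, 87, 84, 78, 79, 78, 82, 76, 80, 79, 82, 97, 119, 131, 133, 133, 135, 137, 137]
[[217.45342475 215.90193174]
 [305.44897923 215.89425066]
 [261.45343416 215.91423598]]
(array([0.45046028, 0.29685017, 0.11620306]), np.float64(0.058810325476992144))
(array([0.45046028, 0.29685017, 0.11620306]), np.float64(0.058810325476992144))
```

View pics/w5.png

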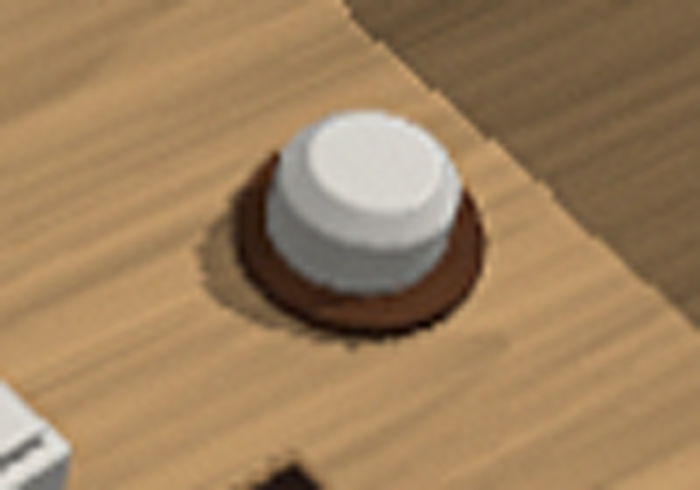

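The scene crop shows the foot standing flat inside the board with an even rim. The profiles put it about 1 mm off centre, which is acceptable. Next is the bead.

Emit:
{"name": "jog_arm", "arguments": {"dr": [[0,0,0],[0,0,0],[0,0,0],[0,0,0],[0,0,0],[0,0,0],[0,0,0],[0,0,0],[0,0,0],[0,0,0]], "translation": [[-0.17,-0.93,0],[-0.17,-1,0],[-0.17,-1,0],[-0.17,-1,0],[-0.17,-1,0],[-0.17,-1,0],[-0.17,-1,0],[-0.17,-1,0],[-0.17,-1,0],[-0.17,-1,0.3]], "jaw": [1,1,1,1,1,1,1,1,1,1]}}

```text
clock: 15.15
position: [0.4456, 0.0464, 0.2017]
ee_rot: [0.0, 1.0, 0.0, 0.0]
ft_force: [0.0, -0.1, -0.5]
grip_width: 0.999
grasp_force: 0.0
```

Emit:
{"name": "jog_arm", "arguments": {"dr": [[0,0,0],[0,0,0],[0,0,0],[0,0,0],[0,0,0],[0,0,0],[0,0,0],[0,0,0],[0,0,0],[0,0,0]], "translation": [[-0.17,-1,0.6],[-0.17,-1,0.9],[-0.17,-1,0.9],[-0.17,-1,0.9],[-0.17,-0.8,0.9],[-0.17,-0.4,0.7],[0,-0.2,0.5],[0,0,0.3],[0,0,0],[0,0,0]], "jaw": [1,1,1,1,1,1,1,1,1,1]}}

```text
clock: 16.15
position: [0.471, -0.0868, 0.0597]
ee_rot: [-0.0, 1.0, 0.0, 0.0]
ft_force: [1.0, -0.6, -0.4]
grip_width: 1.003
grasp_force: 0.0
```

```bash
python3 -c "
from h import *
to(.4706,-.0885,-.001,0)
c=optics.camera('wrist');s=proj(c,[[.4706,-.0878,.03]])[0];print(s)
print(fit('round_bead',[c],[s],(.4706,-.0878)))
to(.4706,-.0885,-.001,0)
"
```

```text
t 16.15 tcp [ 0.471  -0.0868  0.0597] yaw(tool y, from world y) 0.01 F [ 1.  -0.6 -0.4] w 1.003 gf 0.0 tilt 0.03
turn units [0.006 0.004 0.003] shift units (after turn) [ 0.017 -0.067  2.427]
[258.94243498 238.36100633]
(array([ 0.47099997, -0.08787067,  0.37717852]), np.float64(0.11233622340311095))
t 16.2 tcp [ 0.4713 -0.0869  0.0599] yaw(tool y, from world y) 0.01 F [ 1.1  0.4 -0.6] w 1.002 gf 0.0 tilt 0.06
turn units [0.007 0.015 0.003] shift units (after turn) [ 0.028 -0.065  2.438]
```

Emit:
{"name": "jog_arm", "arguments": {"dr": [[0,0,0],[0,0,0],[0,0,0],[0,0,0],[0,0,0],[0,0,0]], "translation": [[0.01,-0.05,0.6],[0,0,0.7],[0,0,0.6],[0,0,0.35],[0,0,0.16],[0,0,0]], "jaw": [1,1,1,1,1,1]}}

```text
clock: 16.8
position: [0.4707, -0.0886, -0.0008]
ee_rot: [0.0, 1.0, 0.0, 0.0]
ft_force: [0.4, -0.4, 0.2]
grip_width: 0.998
grasp_force: 0.0
```

Emit:
{"name": "jog_arm", "arguments": {"dr": [[0,0,0],[0,0,0],[0,0,0],[0,0,0],[0,0,0],[0,0,0],[0,0,0],[0,0,0],[0,0,0],[0,0,0]], "translation": [[0,0,0],[0,0,0],[0,0,0],[0,0,0],[0,0,0],[0,0,0],[0,0,0],[0,0,0],[0,0,0],[0,0,0]], "jaw": [0.8,0.75,0.7,0.65,0.6,0.55,0.5,0.45,0.4,0.4], "squeeze": 30}}

```text
clock: 17.8
position: [0.4707, -0.0887, -0.0005]
ee_rot: [0.0, 1.0, 0.0, 0.0]
ft_force: [-2.0, 0.9, 7.0]
grip_width: 0.59
grasp_force: 30.0
```

```bash
python3 -c "
from h import *
to(.4532,.2959,.2,0)"
```

```text
t 17.8 tcp [ 0.4707 -0.0887 -0.0005] yaw(tool y, from world y) -0.05 F [-2.   0.9  7. ] w 0.59 gf 30.0 tilt 0.03
turn units [ 0.007  0.002 -0.013] shift units (after turn) [ 0.701 15.385 -8.022]
```

Emit:
{"name": "jog_arm", "arguments": {"dr": [[0,0,0],[0,0,0],[0,0,0],[0,0,0],[0,0,0],[0,0,0],[0,0,0],[0,0,0],[0,0,0],[0,0,0]], "translation": [[0,0,-0.2],[0,0,-0.6],[0,0,-1],[0.05,0.4,-1],[0.05,0.8,-1],[0.05,1,-0.8],[0.05,1,-0.4],[0.05,1,0],[0.05,1,0],[0.05,1,0]], "jaw": [0.4,0.4,0.4,0.4,0.4,0.4,0.4,0.4,0.4,0.4]}}

```text
clock: 18.8
position: [0.4617, 0.0671, 0.1243]
ee_rot: [0.001, 1.0, 0.0, 0.0]
ft_force: [0.4, 0.4, -1.6]
grip_width: 0.593
grasp_force: 31.7
```

Emit:
{"name": "jog_arm", "arguments": {"dr": [[0,0,0],[0,0,0],[0,0,0],[0,0,0],[0,0,0],[0,0,0],[0,0,0],[0,0,0],[0,0,0],[0,0,0]], "translation": [[0.05,1,0],[0.05,1,0],[0.05,1,0],[0.05,1,0],[0.05,1,0],[0.05,1,0],[0.05,1,0],[0,1,0.2],[0,0.8,0.6],[0,0.4,0.8]], "jaw": [0.4,0.4,0.4,0.4,0.4,0.4,0.4,0.4,0.4,0.4]}}

```text
clock: 19.8
position: [0.4534, 0.2986, 0.0843]
ee_rot: [-0.001, 1.0, 0.001, 0.001]
ft_force: [0.1, 0.4, -1.7]
grip_width: 0.591
grasp_force: 31.7
```

Emit:
{"name": "jog_arm", "arguments": {"dr": [[0,0,0],[0,0,0],[0,0,0],[0,0,0]], "translation": [[0,0,0.5],[0,0,0.3],[0,0,0],[0,0,0]], "jaw": [0.4,0.4,0.4,0.4]}}

```text
clock: 20.2
position: [0.454, 0.2955, 0.0647]
ee_rot: [0.001, 1.0, 0.0, 0.0]
ft_force: [0.2, -0.4, -0.5]
grip_width: 0.589
grasp_force: 31.7
```

```bash
python3 -c "
from h import *
to(.4532,.2959,.0455,0)"
```

```text
t 20.2 tcp [0.454  0.2955 0.0647] yaw(tool y, from world y) -0.12 F [ 0.2 -0.4 -0.5] w 0.589 gf 31.7 tilt 0.04
turn units [ 0.004  0.008 -0.029] shift units (after turn) [0.03  0.015 0.767]
```

Emit:
{"name": "jog_arm", "arguments": {"dr": [[0,0,-0.03],[0,0,0],[0,0,0],[0,0,0],[0,0,0],[0,0,0],[0,0,0]], "translation": [[0.03,0.02,0.25],[0,0,0.2],[0,0,0.12],[0,0,0.06],[0,0,0.05],[0,0,0],[0,0,0]], "jaw": [0.4,0.4,0.4,0.4,0.4,0.4,0.4]}}

```text
clock: 20.9
position: [0.4527, 0.2968, 0.0472]
ee_rot: [-0.001, 1.0, 0.0, 0.0]
ft_force: [-0.2, -0.8, -1.2]
grip_width: 0.59
grasp_force: 31.7
```

Emit:
{"name": "jog_arm", "arguments": {"dr": [[0,0,0],[0,0,0]], "translation": [[0,0,0.04],[0,0,0.03]], "jaw": [0.4,0.4]}}

```text
clock: 21.1
position: [0.4528, 0.2968, 0.0455]
ee_rot: [-0.001, 1.0, 0.0, 0.0]
ft_force: [-3.2, -2.3, 9.0]
grip_width: 0.587
grasp_force: 32.7
```

Emit:
{"name": "jog_arm", "arguments": {"dr": [[0,0,0],[0,0,0],[0,0,0],[0,0,0],[0,0,0],[0,0,0],[0,0,0],[0,0,0],[0,0,0],[0,0,0]], "translation": [[0,0,-0.03],[0,0,0],[0,0,0],[0,0,0],[0,0,0],[0,0,-0.3],[0,0,-0.7],[0,0,-1],[0,0,-1],[0,0,-1]], "jaw": [0.65,0.7,0.8,0.9,1,1,1,1,1,1]}}

```text
clock: 22.1
position: [0.4527, 0.2967, 0.1477]
ee_rot: [-0.001, 1.0, 0.0, 0.0]
ft_force: [0.4, 0.1, 0.7]
grip_width: 0.994
grasp_force: 0.0
```

Emit:
{"name": "jog_arm", "arguments": {"dr": [[0,0,0],[0,0,0],[0,0,0],[0,0,0],[0,0,0],[0,0,0],[0,0,0],[0,0,0],[0,0,0],[0,0,0]], "translation": [[0,0,-1],[-0.5,-0.2,-0.8],[-0.9,-0.2,-0.4],[-1,-0.2,0],[-1,-0.2,0],[-1,-0.2,0],[-1,-0.1,0],[-0.5,0,0],[0,0,0],[0,0,0]], "jaw": [1,1,1,1,1,1,1,1,1,1]}}

```text
clock: 23.1
position: [0.5998, 0.2694, 0.2012]
ee_rot: [-0.001, 1.0, 0.0, -0.0]
ft_force: [-0.6, -0.3, -0.2]
grip_width: 0.999
grasp_force: 0.0
```

```bash
python3 -c "
from h import *
c=optics.camera('wrist');s=proj(c,[[.63,.269,.0]])[0];print(s)
cv2.imwrite('pics/w6.png',c['color'][:,:,::-1])
p,e=fit('round_cup',[c],[proj(c,[[.619,.269,.015]])[0]],(.639,.269));print(p,e)
d=optics.camera('scene')
x=d['color'][85:155,290:390]; y=c['color'][100:240,90:430]
cv2.imwrite('pics/w6.png',np.vstack([cv2.resize(x,(680,330),interpolation=3)[:, :, ::-1],cv2.resize(y,(680,260),interpolation=3)[:, :, ::-1]]))
to(p[0],p[1],0.0,0)
for n,z,q in (('round_bead',.046,(.453,.297)),): print(fit(n,[d],[proj(d,[[.453,.297,.08]])[0]],q,z))
"
```

```text
[260.60111487 197.68846398]
[0.639006   0.26899955 0.14751532] 0.14683826019642943
t 23.2 tcp [0.5994 0.2698 0.2014] yaw(tool y, from world y) 0.12 F [0.2 1.6 0.2] w 1.001 gf 0.0 tilt 0.03
turn units [ 0.007 -0.003  0.029] shift units (after turn) [-1.583 -0.032  8.055]
(array([0.48016401, 0.26152252, 0.05387642]), np.float64(0.48422056528524365))
```

View pics/w6.png

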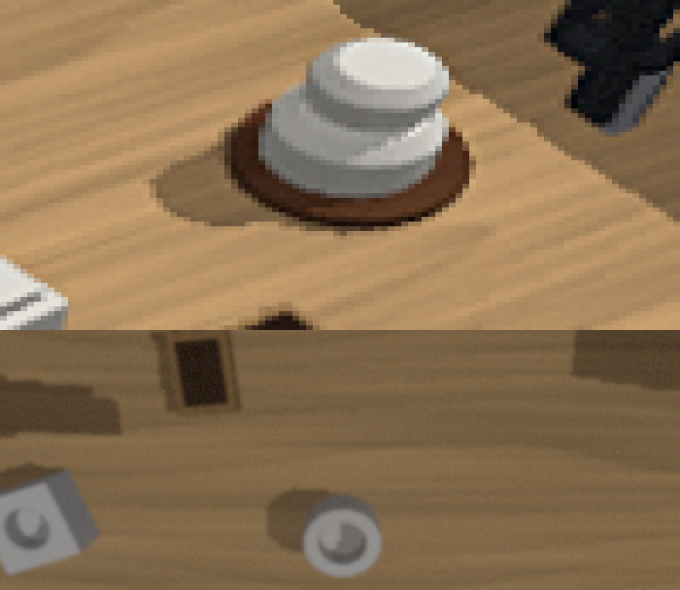

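The upper crop shows the bead on the foot, seemingly displaced to the right (bead 308–450, foot 260–448). The lower crop shows the cup, hole up, at column 261. I compare both with the outlines the model predicts.

```bash
python3 -c "
from h import *
d=optics.camera('scene');c=optics.camera('wrist');state()
for n,x,y,z in (('round_board',.4533,.2965,0),('round_foot',.4533,.2959,.01),('round_bead',.4530,.2965,.046)):
    q=(proj(d,place(M[n],x,y,0,z))-[290,85])*[6.8,4.71]; print(n,q.min(0).round(),q.max(0).round())
q=(proj(c,place(M['round_cup'],.639,.269,0,0))-[90,100])*[2,1.857]+[0,330]; print(q.min(0).round(),q.max(0).round())
"
```

```text
t 23.3 tcp [0.5995 0.2699 0.2014] yaw(tool y, from world y) 0.12 F [ 1.  -1.1  0.3] w 1.006 gf 0.0 tilt 0.03
round_board [219.  88.] [470. 230.]
round_foot [258.  74.] [449. 199.]
round_bead [301.  37.] [451. 132.]
[300. 494.] [380. 579.]
```

Prediction and picture agree to about 1–2 mm for the stack and the cup. I grasp the cup.

Emit:
{"name": "jog_arm", "arguments": {"dr": [[0,0,0.02],[0,0,0],[0,0,0],[0,0,0],[0,0,0],[0,0,0],[0,0,0],[0,0,0],[0,0,0],[0,0,0]], "translation": [[-0.4,0,0.5],[-0.8,-0.02,0.9],[-0.38,0,1],[0,0,1],[0,0,1],[0,0,1],[0,0,0.6],[0,0,0.4],[0,0,0],[0,0,0]], "jaw": [1,1,1,1,1,1,1,1,1,1]}}

```text
clock: 24.3
position: [0.6403, 0.2691, 0.0419]
ee_rot: [0.0, 1.0, 0.0, 0.001]
ft_force: [-0.1, -0.8, 1.5]
grip_width: 0.999
grasp_force: 0.0
```

```bash
python3 -c "
from h import *
to(.639,.269,.0,0)"
```

```text
t 24.3 tcp [0.6403 0.2691 0.0419] yaw(tool y, from world y) -0.01 F [-0.1 -0.8  1.5] w 0.999 gf 0.0 tilt 0.07
turn units [ 0.008  0.016 -0.002] shift units (after turn) [ 0.051 -0.004  1.677]
```

Emit:
{"name": "jog_arm", "arguments": {"dr": [[0,0,0],[0,0,0],[0,0,0],[0,0,0],[0,0,0]], "translation": [[0.05,0,0.5],[0,0,0.5],[0,0,0.4],[0,0,0.24],[0,0,0]], "jaw": [1,1,0.9,0.8,0.75]}}

```text
clock: 24.8
position: [0.6377, 0.2686, -0.0014]
ee_rot: [0.0, 1.0, -0.0, -0.001]
ft_force: [0.0, -0.5, -0.3]
grip_width: 0.753
grasp_force: 0.0
```

Emit:
{"name": "jog_arm", "arguments": {"dr": [[0,0,0],[0,0,0],[0,0,0],[0,0,0],[0,0,0],[0,0,0],[0,0,0],[0,0,0],[0,0,0],[0,0,0]], "translation": [[0,0,0],[0,0,0],[0,0,0],[0,0,0],[0,0,0],[0,0,0],[0,0,0],[0,0,0],[0,0,0],[0,0,0]], "jaw": [0.7,0.65,0.6,0.55,0.5,0.45,0.4,0.35,0.3,0.3], "squeeze": 25}}

```text
clock: 25.8
position: [0.6386, 0.269, 0.0004]
ee_rot: [0.0, 1.0, 0.0, 0.0]
ft_force: [-0.8, -0.2, 5.3]
grip_width: 0.461
grasp_force: 25.7
```

```bash
python3 -c "
from h import *
to(.453,.2966,.15,0)"
```

```text
t 25.8 tcp [6.386e-01 2.690e-01 4.000e-04] yaw(tool y, from world y) -0.0 F [-0.8 -0.2  5.3] w 0.461 gf 25.7 tilt 0.03
turn units [ 0.004  0.006 -0.001] shift units (after turn) [ 7.424  1.103 -5.985]
```

Emit:
{"name": "jog_arm", "arguments": {"dr": [[0,0,0],[0,0,0],[0,0,0],[0,0,0],[0,0,0],[0,0,0],[0,0,0],[0,0,0],[0,0,0],[0,0,0]], "translation": [[0,0,-0.2],[0,0,-0.7],[0,0,-1],[0.3,0.1,-1],[0.8,0.1,-1],[1,0.2,-1],[1,0.2,-0.7],[1,0.2,0],[1,0.2,0],[1,0.1,0]], "jaw": [0.3,0.3,0.3,0.3,0.3,0.3,0.3,0.3,0.3,0.3]}}

```text
clock: 26.8
position: [0.485, 0.2969, 0.1414]
ee_rot: [-0.0, 1.0, 0.001, 0.0]
ft_force: [0.3, 0.4, -0.6]
grip_width: 0.46
grasp_force: 25.3
```

Emit:
{"name": "jog_arm", "arguments": {"dr": [[0,0,0],[0,0,0],[0,0,0],[0,0,0],[0,0,0],[0,0,0],[0,0,0],[0,0,0]], "translation": [[0.8,0,0],[0.4,0,0.2],[0.12,0,0.5],[0,0,0.6],[0,0,0.5],[0,0,0.3],[0,0,0],[0,0,0]], "jaw": [0.3,0.3,0.3,0.3,0.3,0.3,0.3,0.3]}}

```text
clock: 27.6
position: [0.4534, 0.2963, 0.0876]
ee_rot: [0.0, 1.0, -0.0, 0.0]
ft_force: [-0.0, -0.4, 0.6]
grip_width: 0.456
grasp_force: 25.3
```

```bash
python3 -c "
from h import *
to(.453,.2966,.0804,0)"
```

```text
t 27.6 tcp [0.4534 0.2963 0.0876] yaw(tool y, from world y) -0.03 F [-0.  -0.4  0.6] w 0.456 gf 25.3 tilt 0.01
turn units [-0.002  0.002 -0.007] shift units (after turn) [0.014 0.011 0.288]
```

Emit:
{"name": "jog_arm", "arguments": {"dr": [[0,0,0],[0,0,0],[0,0,0],[0,0,0]], "translation": [[0.01,0.01,0.12],[0,0,0.08],[0,0,0.04],[0,0,0]], "jaw": [0.3,0.3,0.3,0.3]}}

```text
clock: 28.0
position: [0.4526, 0.2967, 0.0815]
ee_rot: [0.0, 1.0, 0.0, -0.0]
ft_force: [0.6, 0.1, 0.0]
grip_width: 0.461
grasp_force: 25.3
```

Emit:
{"name": "jog_arm", "arguments": {"dr": [[0,0,0],[0,0,0]], "translation": [[0,0,0.04],[0,0,0]], "jaw": [0.3,0.3]}}

```text
clock: 28.2
position: [0.4526, 0.2967, 0.0805]
ee_rot: [-0.0, 1.0, 0.0, -0.0]
ft_force: [0.1, 0.7, 0.0]
grip_width: 0.457
grasp_force: 25.3
```

Emit:
{"name": "jog_arm", "arguments": {"dr": [[0,0,0],[0,0,0]], "translation": [[0,0,0.03],[0,0,0]], "jaw": [0.3,0.3]}}

```text
clock: 28.4
position: [0.4528, 0.2968, 0.0803]
ee_rot: [0.0, 1.0, 0.0, 0.0]
ft_force: [-1.1, -0.9, 4.5]
grip_width: 0.456
grasp_force: 25.8
```

Emit:
{"name": "jog_arm", "arguments": {"dr": [[0,0,0],[0,0,0],[0,0,0],[0,0,0],[0,0,0],[0,0,0],[0,0,0],[0,0,0],[0,0,0],[0,0,0]], "translation": [[0,0,-0.03],[0,0,0],[0,0,0],[0,0,0],[0,0,0],[0,0,-0.3],[0,0,-0.7],[0,0,-1],[0,0,-1],[0,0,-1]], "jaw": [0.52,0.6,0.7,0.85,1,1,1,1,1,1]}}

```text
clock: 29.4
position: [0.4527, 0.2966, 0.1822]
ee_rot: [0.0, 1.0, 0.0, 0.0]
ft_force: [0.3, -0.5, 0.2]
grip_width: 1.001
grasp_force: 0.0
```

Emit:
{"name": "jog_arm", "arguments": {"dr": [[0,0,0],[0,0,0],[0,0,0],[0,0,0],[0,0,0],[0,0,0],[0,0,0],[0,0,0],[0,0,0],[0,0,0]], "translation": [[0.2,-0.5,-0.8],[0.2,-1,0],[0.2,-1,0],[0.2,-1,0],[0.1,-1,0],[0,-1,0],[0,-1,0],[0,-0.8,0],[0,-0.4,0],[0,0,0]], "jaw": [1,1,1,1,1,1,1,1,1,1]}}

```text
clock: 30.4
position: [0.4304, 0.1034, 0.201]
ee_rot: [0.001, 1.0, 0.0, 0.0]
ft_force: [0.3, 0.2, -0.6]
grip_width: 0.998
grasp_force: 0.0
```

Emit:
{"name": "jog_arm", "arguments": {"dr": [[0,0,-0.75],[0,0,-0.75],[0,0,-0.75],[0,0,0],[0,0,0]], "translation": [[0,0,0],[0,0,0],[0,0,0],[0,0,0],[0,0,0]], "jaw": [1,1,1,1,1]}}

```text
clock: 30.9
position: [0.4302, 0.105, 0.2006]
ee_rot: [-0.078, 0.997, 0.0, 0.0]
ft_force: [0.4, 0.2, 0.2]
grip_width: 0.996
grasp_force: 0.0
```

```bash
python3 -c "
from h import *
c=optics.camera('wrist');s=proj(c,[[.47,.104,.036]])[0];print(s)
cv2.imwrite('pics/w7.png',cv2.resize(c['color'][100:300,128:400],None,fx=2.8,fy=2.8,interpolation=3)[:,:,::-1])
p,e=fit('square_foot',[c],[s],(.47,.104));print(p,np.degrees(p[2]),e)
q=(proj(c,place(M['square_foot'],*p,0))-[128,100])*2.8;print(q.round(0).tolist())
to(p[0],p[1],-.003,9)
"
```

```text
[253.52794582 217.5817467 ]
[0.4701389  0.10385229 0.14410372] 8.256535052829273 0.10276748595383464
[[431.0, 371.0], [436.0, 219.0], [272.0, 217.0], [275.0, 369.0], [435.0, 399.0], [441.0, 238.0], [264.0, 236.0], [268.0, 397.0], [415.0, 390.0], [418.0, 268.0], [284.0, 266.0], [286.0, 389.0]]
t 30.95 tcp [0.4301 0.1048 0.2006] yaw(tool y, from world y) 8.96 F [-0.2  0.5 -0.1] w 1.001 gf 0.0 tilt 0.0
turn units [ 0.001  0.    -0.009] shift units (after turn) [-1.574 -0.289  8.144]
```

View pics/w7.png

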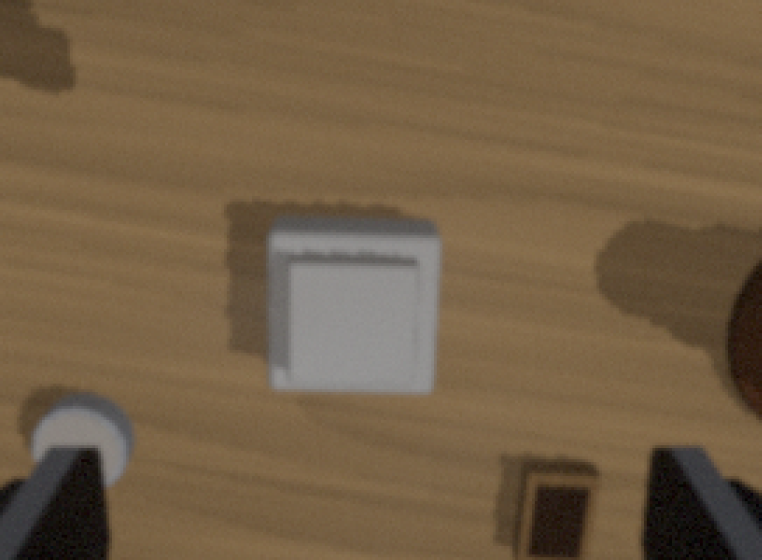

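The crop shows the square foot's rim corners at (272,232), (440,237), (436,393) and (270,390), about 6 px higher than the model. I therefore correct x to about 0.468 and the yaw to about 8°.

```bash
python3 -c "
from h import *
to(.468,.1035,-.003,8)
"
```

```text
t 30.95 tcp [0.4301 0.1048 0.2006] yaw(tool y, from world y) 8.96 F [-0.2  0.5 -0.1] w 1.001 gf 0.0 tilt 0.0
turn units [0.001 0.    0.241] shift units (after turn) [-1.492 -0.264  8.144]
```

Emit:
{"name": "jog_arm", "arguments": {"dr": [[0,0,0.24],[0,0,0],[0,0,0],[0,0,0],[0,0,0],[0,0,0],[0,0,0],[0,0,0],[0,0,0],[0,0,0]], "translation": [[0,0,0.5],[-0.5,-0.13,0.9],[-0.5,-0.13,0.9],[-0.49,0,0.9],[0,0,0.9],[0,0,0.9],[0,0,0.7],[0,0,0.4],[0,0,0],[0,0,0]], "jaw": [1,1,1,1,1,1,1,1,1,1]}}

```text
clock: 31.95
position: [0.4682, 0.103, 0.0483]
ee_rot: [-0.07, 0.998, 0.0, 0.0]
ft_force: [-0.6, 0.1, 0.6]
grip_width: 0.997
grasp_force: 0.0
```

```bash
python3 -c "
from h import *
to(.468,.1035,-.003,8)
"
```

```text
t 31.95 tcp [0.4682 0.103  0.0483] yaw(tool y, from world y) 8.0 F [-0.6  0.1  0.6] w 0.997 gf 0.0 tilt 0.02
turn units [0.    0.005 0.001] shift units (after turn) [0.005 0.021 2.054]
```

Emit:
{"name": "jog_arm", "arguments": {"dr": [[0,0,0],[0,0,0],[0,0,0],[0,0,0],[0,0,0],[0,0,0]], "translation": [[0,0.02,0.6],[0,0,0.6],[0,0,0.5],[0,0,0.25],[0,0,0.1],[0,0,0]], "jaw": [1,1,1,1,1,1]}}

```text
clock: 32.55
position: [0.468, 0.1035, -0.0031]
ee_rot: [-0.07, 0.998, 0.0, 0.0]
ft_force: [0.2, -0.2, -0.9]
grip_width: 0.994
grasp_force: 0.0
```

Emit:
{"name": "jog_arm", "arguments": {"dr": [[0,0,0],[0,0,0],[0,0,0],[0,0,0],[0,0,0],[0,0,0],[0,0,0],[0,0,0],[0,0,0],[0,0,0]], "translation": [[0,0,0],[0,0,0],[0,0,0],[0,0,0],[0,0,0],[0,0,0],[0,0,0],[0,0,0],[0,0,0],[0,0,0]], "jaw": [0.9,0.85,0.8,0.75,0.7,0.65,0.6,0.55,0.5,0.5], "squeeze": 40}}

```text
clock: 33.55
position: [0.4682, 0.1034, -0.0028]
ee_rot: [-0.07, 0.998, 0.0, 0.0]
ft_force: [-1.3, -0.8, 6.2]
grip_width: 0.716
grasp_force: 43.5
```

```bash
python3 -c "
from h import *
to(.463,-.266,.2,-31.3)
c=optics.camera('wrist')
cv2.imwrite('pics/w8.png',cv2.resize(c['color'][100:300,128:400],None,fx=2.8,fy=2.8,interpolation=3)[:,:,::-1])
"
```

```text
t 33.55 tcp [ 0.4682  0.1034 -0.0028] yaw(tool y, from world y) 8.02 F [-1.3 -0.8  6.2] w 0.716 gf 43.5 tilt 0.03
turn units [5.000e-03 5.000e-03 9.831e+00] shift units (after turn) [ -7.499 -12.733  -8.111]
```

Emit:
{"name": "jog_arm", "arguments": {"dr": [[0,0,0],[0,0,0],[0,0,0.6],[0,0,0.9],[0,0,1],[0,0,1],[0,0,1],[0,0,1],[0,0,1],[0,0,1]], "translation": [[0,0,-0.2],[0,0,-0.6],[0,0,-0.9],[0,0,-1],[0,0,-1],[0,0,-1],[0,0,-1],[0,0,-1],[0,0,-0.8],[0,0,-0.6]], "jaw": [0.5,0.5,0.5,0.5,0.5,0.5,0.5,0.5,0.5,0.5]}}

```text
clock: 34.6
position: [0.4678, 0.1034, 0.2007]
ee_rot: [0.192, 0.981, 0.0, 0.0]
ft_force: [0.2, 0.0, -2.4]
grip_width: 0.719
grasp_force: 44.6
```

Emit:
{"name": "jog_arm", "arguments": {"dr": [[0,0,1],[0,0,0.9],[0,0,0.43],[0,0,0],[0,0,0],[0,0,0],[0,0,0],[0,0,0],[0,0,0],[0,0,0]], "translation": [[0,0,0],[0,0,0],[0,0,0],[-0.4,-0.45,0],[-0.7,-0.8,0],[-0.86,-1,0],[-0.86,-1,0],[-0.86,-1,0],[-0.86,-1,0],[-0.86,-1,0]], "jaw": [0.5,0.5,0.5,0.5,0.5,0.5,0.5,0.5,0.5,0.5]}}

```text
clock: 35.6
position: [0.5018, -0.1014, 0.1993]
ee_rot: [0.27, 0.963, 0.0, -0.0]
ft_force: [0.2, 0.2, -1.9]
grip_width: 0.716
grasp_force: 44.7
```

Emit:
{"name": "jog_arm", "arguments": {"dr": [[0,0,0],[0,0,0],[0,0,0],[0,0,0],[0,0,0],[0,0,0]], "translation": [[-0.86,-1,0],[-0.7,-0.8,0],[-0.5,-0.6,0],[0,0,0],[0,0,0],[0,0,0]], "jaw": [0.5,0.5,0.5,0.5,0.5,0.5]}}

```text
clock: 36.2
position: [0.5149, -0.1769, 0.1991]
ee_rot: [0.269, 0.963, 0.0, -0.0]
ft_force: [0.6, 0.5, -2.9]
grip_width: 0.719
grasp_force: 44.7
```

```bash
python3 -c "
import h
from h import *
c=optics.camera('wrist')
s=proj(c,[[.463,-.266,.01]])[0]; print(s)
for h.TH in (80,90,100):
  p,e=fit('square_board',[c],[s],(.463,-.266));print(p,np.degrees(p[2]),e)
x0,y0=max(0,int(s[0])-60),int(s[1])-75
cv2.imwrite('pics/w8.png',cv2.resize(c['color'][y0:y0+150,x0:x0+200],None,fx=4,fy=4,interpolation=3)[:,:,::-1])
print(((proj(c,place(M['square_board'],.463,-.266,np.radians(-31.3)))-[x0,y0])*4).round().tolist())
to(.463,-.266,.05,-31.3)
"
```

```text
[160.63795901 174.94353066]
[ 0.46401792 -0.26405146  1.02031946] 58.45999853524676 0.06246891986899189
[ 0.46361248 -0.26462456 -0.54053366] -30.970297597733765 0.40535695995083476
[ 0.46333328 -0.26442563  1.02546883] 58.75503582286734 0.856991282269889
[[432.0, 456.0], [416.0, 121.0], [64.0, 122.0], [105.0, 455.0], [426.0, 469.0], [409.0, 125.0], [47.0, 127.0], [91.0, 468.0]]
t 36.25 tcp [ 0.515  -0.1769  0.1992] yaw(tool y, from world y) -31.19 F [-0.3 -0.3 -2.4] w 0.718 gf 44.7 tilt 0.05
turn units [ 0.009 -0.009  0.028] shift units (after turn) [-0.074 -4.127  5.968]
```

View pics/w8.png

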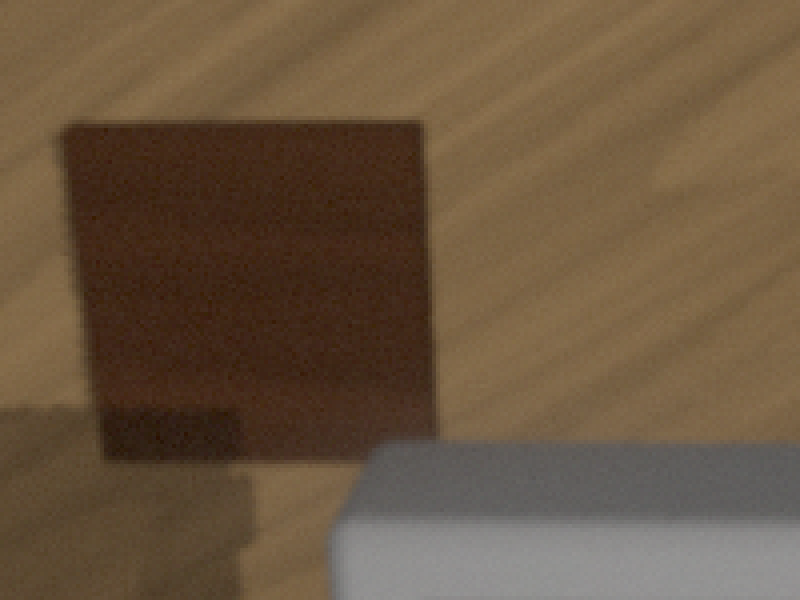

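The crop shows the board's top edge from (64,124) to (421,122), left edge to (104,460) and right edge to (437,440). It is parallel to the tool. After allowing for a wrist scale error of about 2.5%, its centre is near (0.462, −0.2647).

```bash
python3 -c "
from h import *
to(.462,-.2647,.0072,-31.25)
"
```

```text
t 36.25 tcp [ 0.515  -0.1769  0.1992] yaw(tool y, from world y) -31.19 F [-0.3 -0.3 -2.4] w 0.718 gf 44.7 tilt 0.05
turn units [ 0.009 -0.009  0.015] shift units (after turn) [-0.009 -4.103  7.68 ]
```

Emit:
{"name": "jog_arm", "arguments": {"dr": [[0,0,0.01],[0,0,0],[0,0,0],[0,0,0],[0,0,0],[0,0,0],[0,0,0],[0,0,0],[0,0,0],[0,0,0]], "translation": [[0,-0.5,0],[0,-0.9,0.3],[0,-1,0.7],[0,-0.9,0.9],[0,-0.5,1],[0,-0.3,1],[0,0,1],[0,0,0.8],[0,0,0.6],[0,0,0.3]], "jaw": [0.5,0.5,0.5,0.5,0.5,0.5,0.5,0.5,0.5,0.5]}}

```text
clock: 37.25
position: [0.4611, -0.2656, 0.0333]
ee_rot: [0.27, 0.963, 0.0, -0.001]
ft_force: [0.2, -0.7, -2.5]
grip_width: 0.72
grasp_force: 44.6
```

Emit:
{"name": "jog_arm", "arguments": {"dr": [[0,0,0],[0,0,0],[0,0,0]], "translation": [[0,0,0.2],[0,0,0],[0,0,0]], "jaw": [0.5,0.5,0.5]}}

```text
clock: 37.55
position: [0.4622, -0.266, 0.0299]
ee_rot: [0.27, 0.963, 0.0, 0.001]
ft_force: [-1.0, -0.4, -2.7]
grip_width: 0.721
grasp_force: 44.6
```

```bash
python3 -c "
from h import *
to(.462,-.2647,.0072,-31.25)
"
```

```text
t 37.55 tcp [ 0.4622 -0.266   0.0299] yaw(tool y, from world y) -31.32 F [-1.  -0.4 -2.7] w 0.721 gf 44.6 tilt 0.06
turn units [ 0.004  0.014 -0.017] shift units (after turn) [0.032 0.04  0.91 ]
```

Emit:
{"name": "jog_arm", "arguments": {"dr": [[0,0,0],[0,0,0],[0,0,0],[0,0,0],[0,0,0],[0,0,0],[0,0,0],[0,0,0]], "translation": [[0.03,0.04,0.25],[0,0,0.25],[0,0,0.2],[0,0,0.1],[0,0,0.04],[0,0,0],[0,0,0.03],[0,0,0.02]], "jaw": [0.5,0.5,0.5,0.5,0.5,0.5,0.5,0.5]}}

```text
clock: 38.35
position: [0.4617, -0.2646, 0.0073]
ee_rot: [0.27, 0.963, 0.0, 0.0]
ft_force: [-4.0, 2.3, 8.7]
grip_width: 0.718
grasp_force: 46.0
```

Emit:
{"name": "jog_arm", "arguments": {"dr": [[0,0,0],[0,0,0]], "translation": [[0,0,0.03],[0,0,0]], "jaw": [0.5,0.5]}}

```text
clock: 38.55
position: [0.4617, -0.2646, 0.0072]
ee_rot: [0.27, 0.963, 0.0, 0.0]
ft_force: [-4.6, 3.2, 14.1]
grip_width: 0.72
grasp_force: 46.5
```

Emit:
{"name": "jog_arm", "arguments": {"dr": [[0,0,0],[0,0,0],[0,0,0],[0,0,0],[0,0,0],[0,0,0],[0,0,0],[0,0,0],[0,0,0],[0,0,0]], "translation": [[0,0,-0.05],[0,0,0],[0,0,0],[0,0,0],[0,0,0],[0,0,-0.3],[0,0,-0.7],[0,0,-1],[0.3,0,-1],[0.6,0,-1]], "jaw": [0.76,0.8,0.87,0.95,1,1,1,1,1,1]}}

```text
clock: 39.55
position: [0.4425, -0.2533, 0.1089]
ee_rot: [0.27, 0.963, -0.0, 0.0]
ft_force: [0.4, 0.3, 1.7]
grip_width: 0.996
grasp_force: 0.0
```

Emit:
{"name": "jog_arm", "arguments": {"dr": [[0,0,0],[0,0,0],[0,0,0],[0,0,0],[0,0,0],[0,0,0],[0,0,0]], "translation": [[0.6,0,-1],[0.5,0,-1],[0,0,-1],[0,0,-0.7],[0,0,0],[0,0,0],[0,0,0]], "jaw": [1,1,1,1,1,1,1]}}

```text
clock: 40.25
position: [0.4184, -0.2384, 0.1992]
ee_rot: [0.27, 0.963, -0.0, -0.001]
ft_force: [-0.1, -0.2, 0.3]
grip_width: 1.001
grasp_force: 0.0
```

```bash
python3 -c "
from h import *
c=optics.camera('wrist');state()
s=proj(c,[[.462,-.265,.03]])[0]; print(s)
x0,y0=int(s[0])-65,int(s[1])-65
cv2.imwrite('pics/w9.png',cv2.resize(c['color'][y0:y0+130,x0:x0+130],None,fx=4.6,fy=4.6,interpolation=3)[:,:,::-1])
for n,z in (('square_board',0),('square_foot',.01)): print(n,((proj(c,place(M[n],.4617,-.2646,np.radians(-31.3),z))-[x0,y0])*4.6+1.8).round().tolist())
"
```

```text
t 40.3 tcp [ 0.4183 -0.2384  0.1992] yaw(tool y, from world y) -31.34 F [ 0.2 -0.5  0.1] w 0.999 gf 0.0 tilt 0.09
[261.58021153 227.462302  ]
square_board [[487.0, 423.0], [501.0, 68.0], [107.0, 68.0], [122.0, 423.0], [491.0, 442.0], [507.0, 79.0], [102.0, 78.0], [117.0, 442.0]]
square_foot [[435.0, 389.0], [442.0, 139.0], [166.0, 139.0], [174.0, 389.0], [444.0, 441.0], [453.0, 174.0], [156.0, 174.0], [164.0, 441.0], [412.0, 430.0], [417.0, 227.0], [192.0, 227.0], [197.0, 430.0]]
```

View pics/w9.png

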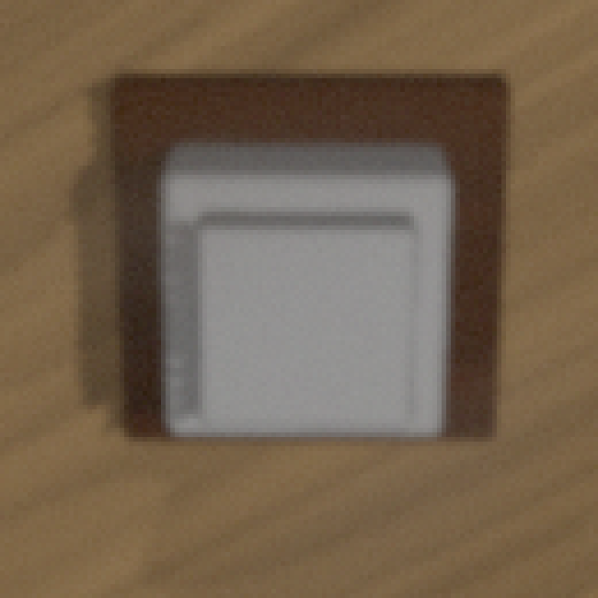

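The crop shows the board's top edge spanning columns 113–508 and the foot 163–454 inside it. It is parallel and centred to about 1 mm. Next is the square cup.

Emit:
{"name": "jog_arm", "arguments": {"dr": [[0,0,-0.6],[0,0,-1],[0,0,-1],[0,0,-1],[0,0,-1],[0,0,-1],[0,0,-1],[0,0,-1],[0,0,-1],[0,0,-1]], "translation": [[0,0,0],[0,0,0],[0,0,0],[0,0,0],[0,0,0],[0,0,0],[0,0,0],[0,0,0],[0,0,0],[0,0,0]], "jaw": [1,1,1,1,1,1,1,1,1,1]}}

```text
clock: 41.3
position: [0.4184, -0.2385, 0.1992]
ee_rot: [-0.063, 0.998, 0.0, -0.001]
ft_force: [0.5, -0.4, 0.6]
grip_width: 0.998
grasp_force: 0.0
```

Emit:
{"name": "jog_arm", "arguments": {"dr": [[0,0,-1],[0,0,-1],[0,0,-0.6],[0,0,-0.39],[0,0,0],[0,0,0],[0,0,0],[0,0,0],[0,0,0],[0,0,0]], "translation": [[0,0,0],[0,0,0],[0,0,0],[0,0,0],[-0.5,0.47,0],[-1,0.94,0],[-1,0.94,0],[-1,0.94,0],[-1,0.94,0],[-1,0.94,0]], "jaw": [1,1,1,1,1,1,1,1,1,1]}}

```text
clock: 42.3
position: [0.507, -0.0702, 0.1995]
ee_rot: [-0.165, 0.986, 0.0, -0.0]
ft_force: [0.7, -1.2, -0.0]
grip_width: 0.998
grasp_force: 0.0
```

Emit:
{"name": "jog_arm", "arguments": {"dr": [[0,0,0],[0,0,0],[0,0,0],[0,0,0],[0,0,0],[0,0,0],[0,0,0],[0,0,0],[0,0,0]], "translation": [[-1,0.94,0],[-1,0.94,0],[-1,0.94,0],[-1,0.94,0],[-0.9,0.9,0],[-0.6,0.5,0],[0,0,0],[0,0,0],[0,0,0]], "jaw": [1,1,1,1,1,1,1,1,1]}}

```text
clock: 43.2
position: [0.5943, 0.0938, 0.1998]
ee_rot: [-0.164, 0.986, -0.0, -0.0]
ft_force: [-0.1, -0.0, 0.1]
grip_width: 1.001
grasp_force: 0.0
```

```bash
python3 -c "
from h import *
c=optics.camera('wrist')
s=proj(c,[[.631,.109,.03]])[0]; print(s)
x0,y0=int(s[0])-65,int(s[1])-65
cv2.imwrite('pics/w10.png',cv2.resize(c['color'][y0:y0+130,x0:x0+130],None,fx=4.6,fy=4.6,interpolation=3)[:,:,::-1])
print(((proj(c,place(M['square_cup'],.6315,.1095,np.radians(19)))-[x0,y0])*4.6+1.8).round().tolist())
to(.6315,.1095,0,19)
"
```

```text
[263.31472439 216.11358409]
[[390.0, 341.0], [394.0, 173.0], [212.0, 173.0], [215.0, 341.0], [398.0, 393.0], [403.0, 212.0], [205.0, 212.0], [209.0, 393.0]]
t 43.25 tcp [0.5943 0.0939 0.2   ] yaw(tool y, from world y) 18.93 F [ 0.3 -0.2  0.9] w 0.999 gf 0.0 tilt 0.02
turn units [-0.001 -0.004 -0.018] shift units (after turn) [-1.609  0.107  8.   ]
```

View pics/w10.png

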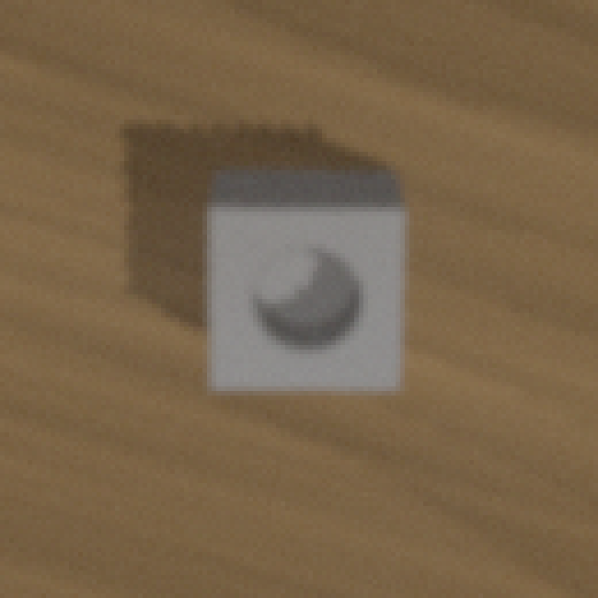

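The crop shows the cup top face at columns 207–405 and rows 207–390, square to the tool and hole up. It is within 1 mm of the prediction.

Emit:
{"name": "jog_arm", "arguments": {"dr": [[0,0,0],[0,0,0],[0,0,0],[0,0,0],[0,0,0],[0,0,0],[0,0,0],[0,0,0],[0,0,0],[0,0,0]], "translation": [[-0.4,0.06,0.5],[-0.8,0.06,0.9],[-0.37,0,1],[0,0,1],[0,0,1],[0,0,1],[0,0,0.6],[0,0,0.4],[0,0,0],[0,0,0]], "jaw": [1,1,1,1,1,1,1,1,1,1]}}

```text
clock: 44.25
position: [0.6313, 0.1109, 0.041]
ee_rot: [-0.165, 0.986, 0.0, 0.001]
ft_force: [0.9, 0.4, 0.0]
grip_width: 1.001
grasp_force: 0.0
```

```bash
python3 -c "
from h import *
to(.6305,.1096,0,19)"
```

```text
t 44.25 tcp [0.6313 0.1109 0.041 ] yaw(tool y, from world y) 19.02 F [0.9 0.4 0. ] w 1.001 gf 0.0 tilt 0.07
turn units [-0.001  0.018  0.006] shift units (after turn) [ 0.047 -0.037  1.642]
```

Emit:
{"name": "jog_arm", "arguments": {"dr": [[0,0,0],[0,0,0],[0,0,0],[0,0,0],[0,0,0]], "translation": [[0.04,-0.03,0.5],[0,0,0.5],[0,0,0.4],[0,0,0.24],[0,0,0]], "jaw": [1,1,0.9,0.8,0.75]}}

```text
clock: 44.75
position: [0.6292, 0.1097, -0.0023]
ee_rot: [-0.165, 0.986, -0.0, -0.001]
ft_force: [-0.0, -1.0, 0.3]
grip_width: 0.75
grasp_force: 0.0
```

Emit:
{"name": "jog_arm", "arguments": {"dr": [[0,0,0],[0,0,0],[0,0,0],[0,0,0],[0,0,0],[0,0,0],[0,0,0],[0,0,0],[0,0,0],[0,0,0]], "translation": [[0,0,0],[0,0,0],[0,0,0],[0,0,0],[0,0,0],[0,0,0],[0,0,0],[0,0,0],[0,0,0],[0,0,0]], "jaw": [0.7,0.65,0.6,0.55,0.5,0.45,0.4,0.35,0.3,0.3], "squeeze": 30}}

```text
clock: 45.75
position: [0.6303, 0.1099, -0.0006]
ee_rot: [-0.165, 0.986, 0.0, 0.0]
ft_force: [-0.5, 0.2, 5.1]
grip_width: 0.485
grasp_force: 31.6
```

```bash
python3 -c "
from h import *
to(.4618,-.2644,.15,-31.3)"
```

```text
t 45.75 tcp [ 6.303e-01  1.099e-01 -6.000e-04] yaw(tool y, from world y) 19.03 F [-0.5  0.2  5.1] w 0.485 gf 31.6 tilt 0.04
turn units [4.0000e-03 8.0000e-03 1.2582e+01] shift units (after turn) [ -2.018 -16.294  -6.023]
```

Emit:
{"name": "jog_arm", "arguments": {"dr": [[0,0,0],[0,0,0],[0,0,0.6],[0,0,0.98],[0,0,1],[0,0,1],[0,0,1],[0,0,1],[0,0,1],[0,0,1]], "translation": [[0,0,-0.2],[0,0,-0.6],[0,0,-0.9],[0,0,-1],[0,0,-1],[0,0,-1],[0,0,-0.8],[0,0,-0.5],[0,0,0],[0,0,0]], "jaw": [0.3,0.3,0.3,0.3,0.3,0.3,0.3,0.3,0.3,0.3]}}

```text
clock: 46.75
position: [0.6301, 0.11, 0.1505]
ee_rot: [0.1, 0.995, 0.0, 0.0]
ft_force: [-0.0, -0.3, -1.0]
grip_width: 0.488
grasp_force: 30.9
```

Emit:
{"name": "jog_arm", "arguments": {"dr": [[0,0,1],[0,0,1],[0,0,1],[0,0,1],[0,0,0.6],[0,0,0.4],[0,0,0],[0,0,0],[0,0,0],[0,0,0]], "translation": [[0,0,0],[0,0,0],[0,0,0],[0,0,0],[0,0,0],[0,0,0],[-0.06,-0.5,0],[-0.12,-0.9,0],[-0.12,-1,0],[-0.12,-1,0]], "jaw": [0.3,0.3,0.3,0.3,0.3,0.3,0.3,0.3,0.3,0.3]}}

```text
clock: 47.75
position: [0.5939, 0.03, 0.1493]
ee_rot: [0.269, 0.963, 0.0, -0.0]
ft_force: [-0.4, -0.3, -0.4]
grip_width: 0.485
grasp_force: 30.9
```

Emit:
{"name": "jog_arm", "arguments": {"dr": [[0,0,0],[0,0,0],[0,0,0],[0,0,0],[0,0,0],[0,0,0],[0,0,0],[0,0,0],[0,0,0],[0,0,0]], "translation": [[-0.12,-1,0],[-0.12,-1,0],[-0.12,-1,0],[-0.12,-1,0],[-0.12,-1,0],[-0.12,-1,0],[-0.12,-1,0],[-0.12,-1,0],[-0.12,-1,0],[-0.12,-1,0]], "jaw": [0.3,0.3,0.3,0.3,0.3,0.3,0.3,0.3,0.3,0.3]}}

```text
clock: 48.75
position: [0.4893, -0.1989, 0.1492]
ee_rot: [0.269, 0.963, 0.0, -0.0]
ft_force: [0.6, -0.3, -0.9]
grip_width: 0.484
grasp_force: 30.9
```

Emit:
{"name": "jog_arm", "arguments": {"dr": [[0,0,0],[0,0,0],[0,0,0],[0,0,0],[0,0,0],[0,0,0]], "translation": [[-0.12,-0.9,0],[-0.12,-0.7,0],[-0.12,-0.3,0],[0,0,0.5],[0,0,0.5],[0,0,0]], "jaw": [0.3,0.3,0.3,0.3,0.3,0.3]}}

```text
clock: 49.35
position: [0.4728, -0.241, 0.1216]
ee_rot: [0.269, 0.963, 0.0, -0.002]
ft_force: [0.2, 0.6, -1.5]
grip_width: 0.486
grasp_force: 30.9
```

```bash
python3 -c "
from h import *
to(.4618,-.2644,.046,-31.3)"
```

```text
t 49.35 tcp [ 0.4728 -0.241   0.1216] yaw(tool y, from world y) -31.19 F [ 0.2  0.6 -1.5] w 0.486 gf 30.9 tilt 0.21
turn units [-0.012 -0.052  0.028] shift units (after turn) [-0.109 -1.029  3.024]
```

Emit:
{"name": "jog_arm", "arguments": {"dr": [[0,0,0.02],[0,0,0],[0,0,0],[0,0,0],[0,0,0],[0,0,0],[0,0,0],[0,0,0]], "translation": [[-0.05,-0.5,0],[-0.06,-0.5,0.4],[0,0,0.7],[0,0,0.6],[0,0,0.5],[0,0,0.2],[0,0,0],[0,0,0]], "jaw": [0.3,0.3,0.3,0.3,0.3,0.3,0.3,0.3]}}

```text
clock: 50.15
position: [0.4633, -0.2656, 0.0644]
ee_rot: [0.27, 0.963, -0.0, 0.0]
ft_force: [-0.6, 0.5, -0.6]
grip_width: 0.486
grasp_force: 30.9
```

```bash
python3 -c "
from h import *
to(.4618,-.2645,.046,-31.3)"
```

```text
t 50.15 tcp [ 0.4633 -0.2656  0.0644] yaw(tool y, from world y) -31.36 F [-0.6  0.5 -0.6] w 0.486 gf 30.9 tilt 0.03
turn units [ 0.     0.007 -0.014] shift units (after turn) [0.076 0.007 0.737]
```

Emit:
{"name": "jog_arm", "arguments": {"dr": [[0,0,0],[0,0,0],[0,0,0],[0,0,0],[0,0,0],[0,0,0]], "translation": [[0.07,0.01,0.2],[0,0,0.2],[0,0,0.15],[0,0,0.08],[0,0,0],[0,0,0]], "jaw": [0.3,0.3,0.3,0.3,0.3,0.3]}}

```text
clock: 50.75
position: [0.4617, -0.2644, 0.0483]
ee_rot: [0.27, 0.963, -0.0, 0.0]
ft_force: [0.4, 0.1, -0.6]
grip_width: 0.489
grasp_force: 30.9
```

Emit:
{"name": "jog_arm", "arguments": {"dr": [[0,0,0],[0,0,0]], "translation": [[0,0,0.04],[0,0,0.03]], "jaw": [0.3,0.3]}}

```text
clock: 50.95
position: [0.4618, -0.2643, 0.0466]
ee_rot: [0.27, 0.963, 0.0, 0.0]
ft_force: [-0.1, -1.4, -1.5]
grip_width: 0.49
grasp_force: 30.9
```

Emit:
{"name": "jog_arm", "arguments": {"dr": [[0,0,0],[0,0,0]], "translation": [[0,0,0.03],[0,0,0]], "jaw": [0.3,0.3]}}

```text
clock: 51.15
position: [0.4616, -0.2643, 0.0457]
ee_rot: [0.27, 0.963, 0.0, -0.0]
ft_force: [-0.1, -1.2, -0.1]
grip_width: 0.487
grasp_force: 30.9
```

Emit:
{"name": "jog_arm", "arguments": {"dr": [[0,0,0],[0,0,0]], "translation": [[0,0,0.02],[0,0,0]], "jaw": [0.3,0.3]}}

```text
clock: 51.35
position: [0.4617, -0.2644, 0.0454]
ee_rot: [0.27, 0.963, 0.0, 0.0]
ft_force: [-1.1, -0.4, 2.1]
grip_width: 0.484
grasp_force: 31.1
```

Contact. I release, rise and back off.

Emit:
{"name": "jog_arm", "arguments": {"dr": [[0,0,0],[0,0,0],[0,0,0],[0,0,0],[0,0,0],[0,0,0],[0,0,0],[0,0,0],[0,0,0],[0,0,0]], "translation": [[0,0,0],[0,0,0],[0,0,0],[0,0,0],[0,0,0],[0,0,-0.3],[0,0,-0.7],[0,0,-1],[0,0,-1],[0.6,0,-1]], "jaw": [0.53,0.6,0.7,0.85,1,1,1,1,1,1]}}

```text
clock: 52.35
position: [0.4496, -0.2572, 0.1469]
ee_rot: [0.27, 0.963, -0.001, 0.0]
ft_force: [-0.5, 0.2, 0.9]
grip_width: 1.001
grasp_force: 0.0
```

Emit:
{"name": "jog_arm", "arguments": {"dr": [[0,0,0],[0,0,0],[0,0,0],[0,0,0],[0,0,0],[0,0,0]], "translation": [[0.7,0,-1],[0.5,0,-0.8],[0,0,0],[0,0,0],[0,0,0],[0,0,0]], "jaw": [1,1,1,1,1,1]}}

```text
clock: 52.95
position: [0.423, -0.2411, 0.1895]
ee_rot: [0.27, 0.963, -0.001, -0.001]
ft_force: [-0.6, 0.3, -0.0]
grip_width: 1.002
grasp_force: 0.0
```

```bash
python3 -c "
from h import *
c=optics.camera('wrist');d=optics.camera('scene');e=optics.camera('side');state()
def cr(c,p,s):
    u=proj(c,[p])[0]; x0,y0=max(0,int(u[0])-s),max(0,int(u[1])-s); im=c['color'][y0:y0+2*s,x0:x0+2*s]
    k=266/(2*s)
    return cv2.resize(cv2.copyMakeBorder(im,0,2*s-im.shape[0],0,2*s-im.shape[1],cv2.BORDER_CONSTANT),(266,266),interpolation=3)[:,:,::-1],(x0,y0,k)
A=[.462,-.265,.03];B=[.453,.297,.04]
L=[cr(c,A,60),cr(d,A,35),cr(e,A,35),cr(d,B,35),cr(e,B,50)]
Z=np.zeros_like(L[0][0])
im=[l[0] for l in L]+[Z]
cv2.imwrite('pics/w11.png',np.vstack([np.hstack(im[:3]),np.hstack(im[3:])]))
"
```

```text
t 53.1 tcp [ 0.423  -0.2412  0.1898] yaw(tool y, from world y) -31.39 F [ 0.1 -0.3  0.3] w 1.001 gf 0.0 tilt 0.09
```

View pics/w11.png

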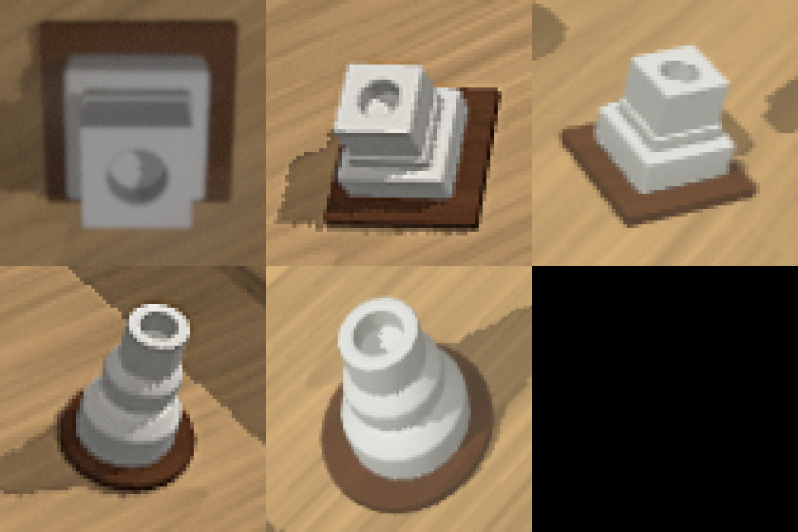

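The crops show both candle holders complete with holes upward, and the square one parallel to its board. As a last check, I predict where perfectly centred pieces would appear in these crops.

```bash
python3 -c "
from h import *
d=optics.camera('scene');e=optics.camera('side')
B=[.453,.297,.04]
for c,s,ox in ((d,35,0),(e,50,266)):
    u=proj(c,[B])[0]; o=np.array([int(u[0])-s,int(u[1])-s]); k=266/(2*s)
    for n,z in (('round_board',0),('round_foot',.01),('round_bead',.046),('round_cup',.08)):
        q=(proj(c,place(M[n],.4533,.2965,0,z))-o+.5)*k+[ox,266]; print(n,q.min(0).round(),q.max(0).round())
"
```

```text
round_board [ 56. 381.] [196. 495.]
round_foot [ 78. 369.] [185. 470.]
round_bead [102. 340.] [186. 416.]
round_cup [119. 304.] [191. 383.]
round_board [322. 344.] [496. 519.]
round_foot [338. 345.] [470. 485.]
round_bead [341. 327.] [446. 435.]
round_cup [338. 299.] [428. 402.]
```

```bash
python3 -c "
from workcell import manip
print(manip.hand_in())"
```

```text
the job is handed in; nothing more can be done
None
```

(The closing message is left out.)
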